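# Restock the blender-spares rack and lay its hold-down bars

### The job

The little square jars of blender spares have toppled over. First stand every one of them upright on the board of the low wooden rack, in the bays between its posts and in line with them; then lay the two aluminium hold-down bars across the posts above the jars, the long bar over the wide bay and the short bar over the narrow bay, each lying flat with both ends down in the saddles and its wooden grip on top. Leave everything else on the counter where it is.

Things in the scene. Friction and masses are not known exactly. Their poses are not given: they have to be found in the camera images.
- jar1: Small square jar: clear body 40 x 40 mm, 60 mm tall, with black gaskets in it; orange round cap 36 mm across from 62 to 80 mm; about 90 g. Starts lying on a flat side, cap roughly towards the robot. Origin: centre of its foot; z from foot to cap. All alike, any order, either bay; three or four are there (a missing one reads None).
- jar2: Small square jar: clear body 40 x 40 mm, 60 mm tall, with black gaskets in it; orange round cap 36 mm across from 62 to 80 mm; about 90 g. Starts lying on a flat side, cap roughly towards the robot. Origin: centre of its foot; z from foot to cap. All alike, any order, either bay; three or four are there (a missing one reads None).
- jar3: Small square jar: clear body 40 x 40 mm, 60 mm tall, with black gaskets in it; orange round cap 36 mm across from 62 to 80 mm; about 90 g. Starts lying on a flat side, cap roughly towards the robot. Origin: centre of its foot; z from foot to cap. All alike, any order, either bay; three or four are there (a missing one reads None).
- jar4: Small square jar: clear body 40 x 40 mm, 60 mm tall, with black gaskets in it; orange round cap 36 mm across from 62 to 80 mm; about 90 g. Starts lying on a flat side, cap roughly towards the robot. Origin: centre of its foot; z from foot to cap. All alike, any order, either bay; three or four are there (a missing one reads None).
- rack: Fixed wooden rack: board 80 (x) x 536 (y) x 12 mm on the counter, three posts 68 mm deep: y -268..-248, 56..104 and 248..268 mm. Between them the wide bay (room for three jars, at y -176, -96, -16) and the narrow bay (one jar, y 176). Post tops are saddles, described at the bay points. Origin: underside centre; x away from the robot, y along the row, z up.
- wide_bay (a point): Where the long bar's underside centre belongs: rack x 0, y -98, z 102 mm (the saddle floors); axes as the rack's. Each saddle is a slot along y, 48 mm wide, open at its ends, between two cheeks 12 mm high and 10 mm thick at the post's front and back edges.
- narrow_bay (a point): Where the short bar's underside centre belongs: rack x 0, y 178, z 102 mm (the saddle floors, slots as in the wide bay); axes as the rack's.
- long_bar: Aluminium bar 340 x 36 x 10 mm with a dark wooden grip block 40 (along the bar) x 22 x 30 mm on the middle of its top (40 mm tall in all), 340 g; lies flat on the counter to one side. Origin: underside centre; x along the bar, z up. In place 20 mm of it rests on the end post and 16 mm on the middle post, 10 mm above the caps; either way round.
- short_bar: Like the long bar but 180 mm long, 190 g; same origin and axes. In place it rests 20 mm on the other end post and 16 mm on the middle post; 16 mm remain between the two bars' ends.
- gasket_jar: round orange jar with twist cap, 72 mm across, 110 mm tall. A bystander: leave it alone. Origin at the centre of its underside.
- mug: white ceramic mug, 95 mm tall. A bystander: leave it alone. Origin at the centre of its underside.
- hex_key: steel hex key lying flat, about 100 mm long and 8 mm thick. A bystander: leave it alone. Origin at the centre of its underside.
- spanner: short aluminium spanner lying flat, 130 mm long. A bystander: leave it alone. Origin at the centre of its underside.
Not all that is in view belongs to the job. Leave any blue or red look-alike of the short_bar alone. What is shaped like the jar4 but red is not meant.

How it is judged:
By the outcome, as a careful person would: the job done as asked, in the order asked, and still so for the second after the job is handed in, with the robot touching nothing.
Of jar1, jar2, jar3, jar4 only 3 to 4 are there at a start; the rules pass over those that are not, and their reading is None.
At some moment in a run one of long_bar, short_bar may be knocked a few centimetres aside while the robot is not near it.
Once in a run the grip may slacken for a moment while it holds something.
It also fails if it takes over 208 s, if anything falls off the work surface, if the arm or the gripper's body presses on something with over 40 N, if the wrist force passes 120 N, or if a joint passes its speed limit or range.

### The arm

A 7-joint arm with a two-finger parallel gripper is mounted at the origin on the work surface. World frame = base frame: x ahead of the robot, y to its left, z up, the work surface at z = 0. Lengths are in m, angles in rad, forces in N, time in s.
With the tool pointing down it reaches from about 0.4 to 0.85 m from the base axis. Payload 10.4 kg.
Tool frame: the origin (TCP) lies at the very end of the fingers, on their centre line; the grasp point (between the pads) lies 19 mm behind it; z points along the fingers, y is the line along which they close (so a half turn about z gives the same grasp; the last joint's range is limited). The gripper opens to 85 mm and grips with 20 to 120 N. Pads are 22 mm wide; open, the fingers measure 114 mm over their backs; the gripper's body (76 mm by 85 mm) begins 54 mm behind the grasp point. The pads swing forward as they close: fully open they stand 13 mm farther back than shut.
Start: joints at [1.294, 0.332, -0.065, 1.46, 0.022, 1.35, -0.088], TCP at [0.157, -0.605, 0.231] pointing down, gripper open.
Joint ranges: [-2.6, 2.6], [-0.5, 2.12], [-1.47, 1.34], [0.16, 2.42], [-1.27, 4.41], [0.06, 2.06], [-2.6, 2.6]. Speed limits (rad/s): [2.22, 2.22, 2.79, 2.79, 3.14, 3.14, 3.14].

### API

Orientations are given as a unit quaternion [x, y, z, w].
In Python, from workcell import * gives the robot as it stands. The module is installed in compiled form; this text tells all that it offers.
- The arm moves only by the tool carry_out, never from a script. Its argument "motion" is a list of rows, each an object with "xyz": the shift along the tool's x, y, z in m, a list of three; "angular": the turn, a rotation vector about the tool's x, y, z in degrees, a list of three. A call has 1 to 12 rows; each row is the pose to reach, as a shift and turn from the pose commanded when the call began, along the tool's axes at that moment; what a row does not reach only later rows make up. A row lasts 1/10 s, in which the tool goes at most 50 mm and 8.59 degrees, less where a joint would pass 70% of its speed; a pose out of reach is approached as far as the arm can. A call with a gripper value outside its range is refused whole. "hand" is the opening, from 0 (shut) to 1 (fully open), set as the call begins (left out, the last holds). The fingers move at their own pace and stop on an object; "grip_force" is the grip in N (left out, the last holds). Time passes only in rows, so rows that repeat a pose let the fingers close. It gives the time, the measured TCP pose, the force, the opening and the grip force at its end, in the units of the state.
- get_obs(): the state, without advancing time (a new reading comes with each control period).
- camera(name): name is "side" or "top" or "wrist"; returns a dict with "img" (480x640x3 uint8, red, green, blue), "fx", "fy", "cx", "cy" (pixels), "extrinsics" (4x4, takes a point from camera to world coordinates). Camera axes: x right, y up, looking along -z (the intrinsics and any distortion apply to the point x, -y, -z); pixel columns grow to the right and rows downward; lengths in m; the calibration is good to about 2 mm. A picture is of the moment at which its call begins. There is no depth.
- hand_in(): hands the job in; it is judged then, once.
The state is a dict: "clock": time; "joint_pos": joint angles; "joint_velocities": joint speeds; "tau": joint torques, N m; "position": TCP position; "ee_rot": TCP orientation; "ft_force": force on the tool from outside, world axes, zero at the start; "torque": the same for the moment, N m; "grip_width": opening from 0.0 (shut) to 1.0 (fully open); "grasp_force": force on a finger pad.
Only numpy, scipy, OpenCV 4.12 (cv2) and the standard library are available. Lean on these libraries where they do the work, as an engineer would, in place of code of your own. Each camera call takes 0.05 s, during which the arm holds its last target. There are 200 camera calls.

## Working session

There is one attempt and no reset: what is moved stays moved. The work goes in short steps, Python scripts to look and compute and a tool call to move; the robot and the scene stay as the last step left them, time stands still between calls to the robot, and variables do not carry over. Pictures are saved under pics/ and viewed, at most 14 in all, crops included, and the job is handed in when it is done.

Besides the shell and the picture viewer there is one more tool, called after "Emit:" by a JSON object that holds its "op" and its "data". carry_out: Moves the arm, as the interface text tells. Its arguments: {"type":"object","properties":{"motion":{"type":"array"},"hand":{"type":"number"},"grip_force":{"type":"number"}},"required":["motion"]}

```bash
mkdir -p pics; cat > h.py <<'E'
from workcell import *
import numpy as np, cv2
from scipy.spatial.transform import Rotation as R
def snap(n,f):
    c=camera(n); cv2.imwrite('pics/'+f+'.png',c['img'][:,:,::-1]); np.savez('pics/'+f+'.npz',**{k:v for k,v in c.items()}); return c
def load(f): return np.load('pics/'+f+'.npz')
def ray(c,u,v,z):
    E=c['extrinsics']; d=E[:3,:3]@np.array([(u-c['cx'])/c['fx'],-(v-c['cy'])/c['fy'],-1]); o=E[:3,3]
    return o+d*(z-o[2])/d[2]
def proj(c,p):
    E=c['extrinsics']; q=E[:3,:3].T@(np.array(p)-E[:3,3]); return np.array([c['cx']+c['fx']*q[0]/-q[2], c['cy']-c['fy']*q[1]/-q[2]])
E
python3 - <<'E'
from h import *
o=get_obs(); print({k:np.round(v,3) for k,v in o.items()})
for n in('top','side','wrist'):
    c=snap(n,n+'0'); print(n,c['fx'],c['fy'],c['cx'],c['cy'],np.round(c['extrinsics'],3).tolist(),[k for k in c])
E
```

```text
{'clock': np.float64(0.0), 'joint_pos': array([ 1.294,  0.333, -0.065,  1.461,  0.022,  1.35 , -0.088]), 'joint_velocities': array([-0.   , -0.001, -0.001,  0.001,  0.001,  0.   ,  0.   ]), 'tau': array([ 0.0000e+00, -6.2544e+01,  4.9000e-02, -3.9161e+01,  1.6000e-02,
        1.0000e-02,  0.0000e+00]), 'position': array([ 0.157, -0.605,  0.23 ]), 'ee_rot': array([ 0.992,  0.127, -0.   , -0.001]), 'ft_force': array([-0.035, -0.003,  0.314]), 'torque': array([-0.02 , -0.039, -0.006]), 'grasp_force': np.float64(0.0), 'grip_width': np.float64(1.003)}
top 507.0822961917862 507.0822961917862 320.98207860991056 240.90815949517187 [[-0.025, 0.982, -0.19, 0.292], [-1.0, -0.024, 0.005, 0.076], [0.0, 0.19, 0.982, 1.173], [0.0, 0.0, 0.0, 1.0]] ['img', 'fx', 'fy', 'cx', 'cy', 'extrinsics']
side 470.73615897794963 470.73615897794963 323.81462888266947 238.88642963295183 [[0.996, 0.038, -0.08, 0.415], [-0.089, 0.516, -0.852, -0.821], [0.009, 0.856, 0.518, 0.639], [0.0, 0.0, 0.0, 1.0]] ['img', 'fx', 'fy', 'cx', 'cy', 'extrinsics']
wrist 393.20947592249564 393.20947592249564 322.6023042842163 240.25384346011086 [[0.253, 0.927, 0.278, 0.228], [-0.968, 0.242, 0.072, -0.587], [-0.001, -0.287, 0.958, 0.374], [0.0, 0.0, 0.0, 1.0]] ['img', 'fx', 'fy', 'cx', 'cy', 'extrinsics']
```

View pics/top0.png

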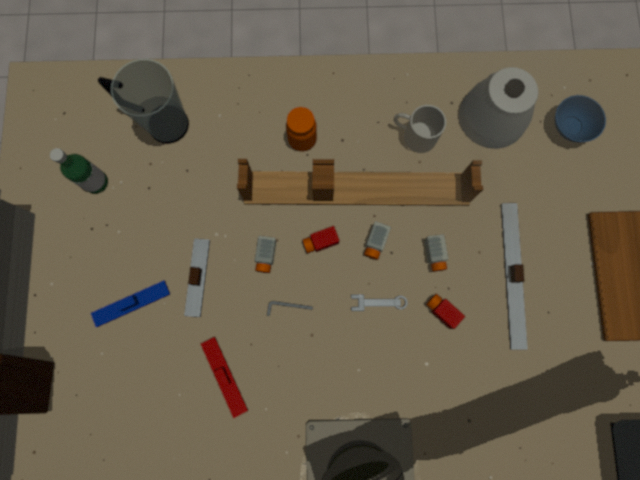

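View pics/side0.png

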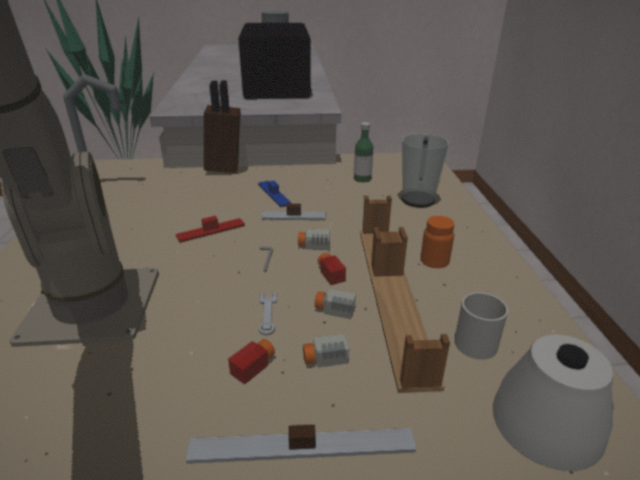

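The top view shows three clear jars with orange caps, at (265,253), (377,240) and (437,252). The look-alikes are two red jars at (322,240) and (446,311). The silver bars are the short one at (197,277) and the long one at (514,276), with blue (130,304) and red (224,377) decoys. The rack spans (240..480, 188). I'll check these choices in one enlarged crop.

```bash
python3 - <<'E'
import cv2,numpy as np
i=cv2.imread('pics/top0.png')
a=cv2.resize(i[222:282,245:455],None,fx=3.8,fy=3.8,interpolation=cv2.INTER_CUBIC)
b=cv2.resize(i[150:215,230:490],None,fx=3.07,fy=3.07,interpolation=cv2.INTER_CUBIC)[:, :798]
o=np.vstack([a[:, :798],b]); o=cv2.convertScaleAbs(o,alpha=1.7)
cv2.imwrite('pics/crop1.png',o);print(o.shape)
# two bars
s=[cv2.resize(i[200:355,x:x+100],None,fx=3.8,fy=3.8,interpolation=cv2.INTER_CUBIC) for x in(150,465)]
cv2.imwrite('pics/crop2.png',cv2.convertScaleAbs(np.hstack(s),alpha=1.7))
E
```

```text
(428, 798, 3)
```

View pics/crop1.png

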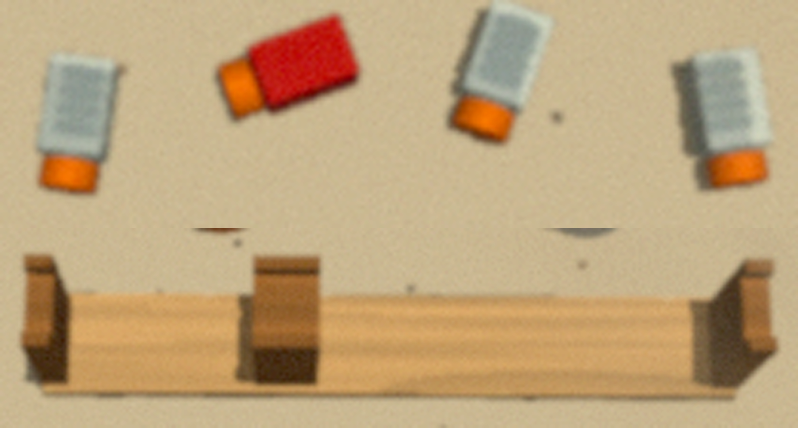

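View pics/crop2.png

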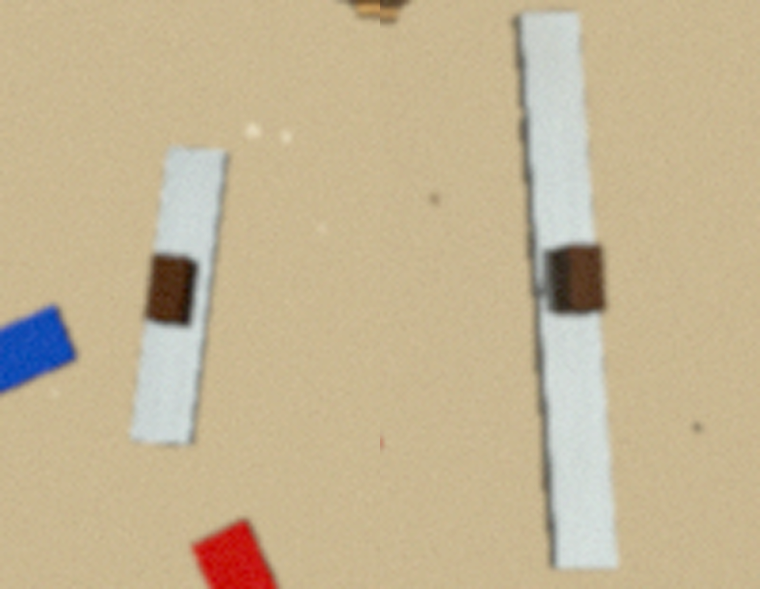

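The crops confirm the choice: three jars with clear bodies and orange caps, the red ones being decoys. The rack's middle post is left of centre, so the narrow bay is at +y. Both silver bars carry a dark wooden grip. Next I measure the positions.

```bash
python3 - <<'E'
from h import *
c=load('top0')
J=lambda x,y,z:ray(c,245+(x+.5)/3.8-.5,222+(y+.5)/3.8-.5,z)
Rk=lambda x,y,z:ray(c,230+(x+.5)/3.07-.5,150+(y-228+.5)/3.07-.5,z)
B=lambda x,y,z:ray(c,(150 if x<380 else 465-100)+(x+.5)/3.8-.5,200+(y+.5)/3.8-.5,z)
for n,q,cap in(('A',[(50,55),(117,58),(105,160),(38,155)],(68,192)),('B',[(490,3),(551,15),(525,107),(463,95)],(483,142)),('C',[(693,52),(757,50),(770,148),(712,152)],(740,187))):
    P=np.array([J(*p,.04) for p in q]); ce=J(*cap,.02)
    f=(P[0]+P[1])/2; t=(P[2]+P[3])/2; d=t-f
    print(n,'foot',f.round(4)[:2],'cen',P.mean(0).round(4)[:2],'ang',np.degrees(np.arctan2(d[1],d[0])).round(1),'len',np.linalg.norm(d).round(4),'w',np.linalg.norm(P[0]-P[1]).round(4),'capend',ce.round(4)[:2])
print('board front corners',Rk(43,393,.012),Rk(735,396,.012),'back',Rk(160,295,.012),Rk(560,297,.012))
print('mid post top', [Rk(*p,.114).round(4)[:2] for p in((254,257),(320,257),(254,347),(320,347))])
print('left',[Rk(*p,.114).round(4)[:2] for p in((25,256),(52,256),(24,346),(48,346))],'right',[Rk(*p,.114).round(4)[:2] for p in((745,262),(772,262),(749,349),(776,349))])
for q in ([(168,148),(227,151),(194,443),(131,440)],[(519,13),(579,12),(617,567),(553,568)]):
    P=np.array([B(*p,.01) for p in q]);d=(P[2]+P[3]-P[0]-P[1])/2
    print('bar',P.mean(0).round(4),np.degrees(np.arctan2(d[1],d[0])),np.linalg.norm(d),np.linalg.norm(P[0]-P[1]))
print('grip tops',B(171,290,.04),B(586,279,.04))
print('gasketjar base~',ray(c,302,140,0.02),'top',ray(c,301,117,.11),'mug top',ray(c,428,120,.095),'glass cap',ray(c,495,110,.05),'spanner',ray(c,378,302,0),'hex',ray(c,290,305,0))
E
```

```text
A foot [0.5241 0.1938] cen [0.4936 0.1975] ang 173.1 len 0.0615 w 0.0403 capend [0.4452 0.2056]
B foot [ 0.5468 -0.0696] cen [ 0.5189 -0.0604] ang 161.7 len 0.0589 w 0.0373 capend [ 0.4694 -0.0456]
C foot [ 0.5179 -0.1911] cen [ 0.4878 -0.1939] ang -174.8 len 0.0605 w 0.0385 capend [ 0.4381 -0.1992]
board front corners [0.61110185 0.25061273 0.012     ] [ 0.59547893 -0.2823477   0.012     ] back [0.68787781 0.15967346 0.012     ] [ 0.67850881 -0.15225865  0.012     ]
mid post top [array([0.6799, 0.0848]), array([0.6787, 0.0376]), array([0.613 , 0.0863]), array([0.6118, 0.0396])]
left [array([0.6847, 0.2486]), array([0.6842, 0.2293]), array([0.6177, 0.2489]), array([0.6173, 0.2319])] right [array([ 0.6674, -0.266 ]), array([ 0.6669, -0.2853]), array([ 0.6028, -0.2635]), array([ 0.6023, -0.2826])]
bar [0.4394 0.3576 0.01  ] 174.40114288221886 0.17833931009830314 0.036421854596910296
bar [ 0.428  -0.3726  0.01  ] 178.13178831368518 0.33872605796387845 0.037490924806111325
grip tops [0.43775569 0.35580897 0.04      ] [ 0.42616077 -0.37276917  0.04      ]
gasketjar base~ [0.7632896  0.10959795 0.02      ] top [0.78113755 0.10825254 0.11      ] mug top [ 0.77362935 -0.17938832  0.095     ] glass cap [ 0.8151251  -0.35076804  0.05      ] spanner [ 0.37205229 -0.05771509  0.        ] hex [0.37023279 0.14493909 0.        ]
```

```bash
cat >> h.py <<'E'
def ori(psi,phi):
    p,f=np.radians([psi,phi]); z=np.array([np.sin(f)*np.cos(p),np.sin(f)*np.sin(p),-np.cos(f)]); x=np.array([np.cos(f)*np.cos(p),np.cos(f)*np.sin(p),np.sin(f)])
    return R.from_matrix(np.stack([x,np.cross(z,x),z],1))
def rel(gp,psi,phi,p0=None,q0=None):
    """gp = grasp point target (19 mm behind TCP); prints shift/turn from the pose now"""
    o=get_obs(); p0=o['position'] if p0 is None else p0; R0=R.from_quat(o['ee_rot'] if q0 is None else q0)
    T=ori(psi,phi); t=np.array(gp)+.019*T.as_matrix()[:,2]
    d=R0.inv().apply(t-p0); a=np.degrees((R0.inv()*T).as_rotvec())
    print('xyz',d.round(4).tolist(),'ang',a.round(2).tolist(),'rows',round(max(np.linalg.norm(d)/.05,np.linalg.norm(a)/8.59),1))
    return t,T.as_quat()
def chain(*ws):
    p=q=None
    for w in ws: p,q=rel(*w,p0=p,q0=q)
def now():
    o=get_obs(); Rm=R.from_quat(o['ee_rot']).as_matrix(); z,x=Rm[:,2],Rm[:,0]
    phi=np.degrees(np.arctan2(x[2],-z[2])); y=Rm[:,1]
    print('t',round(o['clock'],2),'gp',(o['position']-.019*z).round(4),'psi',np.degrees(np.arctan2(y[0],-y[1])).round(2),'phi',phi.round(2),'roll',np.degrees(np.arcsin(y[2])).round(2),'q',np.array(o['joint_pos']).round(2),'grip',round(o['grip_width'],3),round(o['grasp_force'],1),'F',np.round(o['ft_force'],1))
E
python3 - <<'E'
from h import *
now(); chain(([.50,-.0555,.25],-18,30),([.504,-.0555,.15],-18,60),([.504,-.0555,.022],-18,60))
E
```

```text
t 0.15 gp [ 0.1568 -0.6047  0.2497] psi 14.54 phi -0.0 roll -0.06 q [ 1.29  0.33 -0.06  1.46  0.02  1.35 -0.09] grip 0.999 0.0 F [-0.2 -0.4 -0.7]
xyz [0.4781, -0.4403, -0.0024] ang [-8.58, 29.2, 31.77] rows 13.0
xyz [-0.0372, -0.0012, 0.086] ang [0.0, 30.0, 0.0] rows 3.5
xyz [-0.1109, 0.0, 0.064] ang [0.0, 0.0, 0.0] rows 2.6
```

Emit:
{"op": "carry_out", "data": {"motion": [{"xyz": [0.478,-0.44,-0.002],"angular": [-8.6,29.2,31.8]},{"xyz": [0.478,-0.44,-0.002],"angular": [-8.6,29.2,31.8]},{"xyz": [0.478,-0.44,-0.002],"angular": [-8.6,29.2,31.8]},{"xyz": [0.478,-0.44,-0.002],"angular": [-8.6,29.2,31.8]},{"xyz": [0.478,-0.44,-0.002],"angular": [-8.6,29.2,31.8]},{"xyz": [0.478,-0.44,-0.002],"angular": [-8.6,29.2,31.8]},{"xyz": [0.478,-0.44,-0.002],"angular": [-8.6,29.2,31.8]},{"xyz": [0.478,-0.44,-0.002],"angular": [-8.6,29.2,31.8]},{"xyz": [0.478,-0.44,-0.002],"angular": [-8.6,29.2,31.8]},{"xyz": [0.478,-0.44,-0.002],"angular": [-8.6,29.2,31.8]},{"xyz": [0.478,-0.44,-0.002],"angular": [-8.6,29.2,31.8]},{"xyz": [0.478,-0.44,-0.002],"angular": [-8.6,29.2,31.8]}], "hand": 0.7}}

```text
clock: 1.35
position: [0.4829, -0.0986, 0.233]
ee_rot: [0.954, -0.151, 0.256, 0.041]
ft_force: [0.9, -1.1, 0.3]
grip_width: 0.699
grasp_force: 0.0
```

```bash
python3 -c "
from h import *
now(); chain(([.504,-.0555,.15],-18,60),([.504,-.0555,.022],-18,60))"
```

```text
t 1.35 gp [ 0.4738 -0.0957  0.2495] psi -18.01 phi 30.07 roll 0.11 q [ 1.16 -0.46 -0.89  2.18 -0.45  0.76 -1.41] grip 0.699 0.0 F [ 0.9 -1.1  0.3]
xyz [-0.0262, -0.0477, 0.0916] ang [0.09, 29.93, 0.07] rows 3.5
xyz [-0.1109, 0.0, 0.064] ang [0.0, 0.0, 0.0] rows 2.6
```

Emit:
{"op": "carry_out", "data": {"motion": [{"xyz": [-0.026,-0.048,0.092],"angular": [0,30,0]},{"xyz": [-0.026,-0.048,0.092],"angular": [0,30,0]},{"xyz": [-0.026,-0.048,0.092],"angular": [0,30,0]},{"xyz": [-0.026,-0.048,0.092],"angular": [0,30,0]},{"xyz": [-0.026,-0.048,0.092],"angular": [0,30,0]},{"xyz": [-0.026,-0.048,0.092],"angular": [0,30,0]},{"xyz": [-0.026,-0.048,0.092],"angular": [0,30,0]},{"xyz": [-0.026,-0.048,0.092],"angular": [0,30,0]}]}}

```text
clock: 2.15
position: [0.5498, -0.066, 0.2015]
ee_rot: [0.877, -0.141, 0.454, 0.071]
ft_force: [-1.2, -0.5, 0.3]
grip_width: 0.698
grasp_force: 0.0
```

```bash
python3 -c "
from h import *
now(); chain(([.504,-.0555,.15],-18,60),([.504,-.0555,.022],-18,60))"
```

```text
t 2.15 gp [ 0.5351 -0.0612  0.2125] psi -18.13 phi 54.76 roll -0.14 q [ 1.18 -0.5  -1.18  2.42 -1.27  0.07 -0.83] grip 0.698 0.0 F [-1.2 -0.5  0.3]
xyz [-0.0673, 0.0044, 0.0104] ang [0.04, 5.24, -0.19] rows 1.4
xyz [-0.1109, 0.0, 0.064] ang [0.0, 0.0, 0.0] rows 2.6
```

```bash
python3 -c "
from h import *
chain(([.60,0,.3],0,0),([.5,-.0,.25],0,0))"
```

```text
xyz [0.0804, -0.0786, -0.0236] ang [8.53, -54.31, -16.8] rows 6.7
xyz [-0.1, 0.0, 0.05] ang [0.0, 0.0, 0.0] rows 2.2
```

Emit:
{"op": "carry_out", "data": {"motion": [{"xyz": [0.08,-0.079,-0.024],"angular": [8.5,-54.3,-16.8]},{"xyz": [0.08,-0.079,-0.024],"angular": [8.5,-54.3,-16.8]},{"xyz": [0.08,-0.079,-0.024],"angular": [8.5,-54.3,-16.8]},{"xyz": [0.08,-0.079,-0.024],"angular": [8.5,-54.3,-16.8]},{"xyz": [0.08,-0.079,-0.024],"angular": [8.5,-54.3,-16.8]},{"xyz": [0.08,-0.079,-0.024],"angular": [8.5,-54.3,-16.8]},{"xyz": [0.08,-0.079,-0.024],"angular": [8.5,-54.3,-16.8]},{"xyz": [0.08,-0.079,-0.024],"angular": [8.5,-54.3,-16.8]},{"xyz": [0.08,-0.079,-0.024],"angular": [8.5,-54.3,-16.8]},{"xyz": [0.08,-0.079,-0.024],"angular": [8.5,-54.3,-16.8]}]}}

```text
clock: 3.15
position: [0.4991, 0.0002, 0.3061]
ee_rot: [1.0, -0.001, 0.03, 0.001]
ft_force: [-0.6, 1.0, -0.8]
grip_width: 0.698
grasp_force: 0.0
```

```bash
python3 -c "
from h import *
now()"
```

```text
t 3.15 gp [4.979e-01 2.000e-04 3.251e-01] psi -0.08 phi 3.4 roll 0.13 q [ 1.84 -0.5  -1.47  1.66 -0.52  1.49 -1.17] grip 0.698 0.0 F [-0.6  1.  -0.8]
```

```bash
cat > kin.py <<'E'
import numpy as np, itertools
from scipy.spatial.transform import Rotation as R
from scipy.optimize import least_squares
def chainR(q,s):
    # alternating z,y ; returns cumulative rotations
    Rs=[R.identity()]
    for i in range(7): Rs.append(Rs[-1]*R.from_rotvec(s[i]*q[i]*np.eye(3)[2 if i%2==0 else 1]))
    return Rs
D=[([1.294,.333,-.065,1.461,.022,1.35,-.088],[.157,-.605,.230],[.992,.127,0,-.001]),
([1.16,-.46,-.89,2.18,-.45,.76,-1.41],[.4829,-.0986,.233],[.954,-.151,.256,.041]),
([1.18,-.5,-1.18,2.42,-1.27,.07,-.83],[.5498,-.066,.2015],[.877,-.141,.454,.071]),
([1.84,-.5,-1.47,1.66,-.52,1.49,-1.17],[.4991,.0002,.3061],[1.,-.001,.03,.001])]
if __name__=='__main__':
    best=[]
    for s in itertools.product([1,-1],repeat=7):
        F=[chainR(q,s)[-1] for q,_,_ in D]
        # constant end rotation E: F*E=Q
        E=[f.inv()*R.from_quat(t) for f,(_,_,t) in zip(F,D)]
        m=R.concatenate(E).mean(); best.append((max((m.inv()*e).magnitude() for e in E),s,m.as_euler('xyz',degrees=True)))
    best.sort(key=lambda b:b[0])
    for b in best[:3]:
        s=b[1]; A=[];y=[]
        for q,p,_ in D:
            Rs=[r.as_matrix() for r in chainR(q,s)]
            # offsets in frames 0,2(L1),3,4(L2),7(d): use z of each + x,y of frames 2..6 lumps
            A.append(np.stack([Rs[0][:,2],Rs[2][:,2],Rs[4][:,2],Rs[6][:,2]],1)); y.append(p)
        A=np.vstack(A);y=np.hstack(y);x,res,_,_=np.linalg.lstsq(A,y,rcond=None); print(b,x,np.abs(A@x-y).max())
E
python3 kin.py
```

```text
(0.0057928639398414, (-1, 1, -1, 1, -1, 1, -1), array([-2.05163206e-02,  9.17487876e-02,  8.99683560e+01])) [0.28879874 0.39381787 0.48275424 0.3145028 ] 0.03822969270108334
(0.6529327550730905, (1, 1, 1, 1, 1, 1, 1), array([-12.03765336,   0.73540493, -83.87545016])) [0.73236991 0.02273439 0.03869631 0.58050422] 0.6468042061596003
(0.8351161493432879, (1, 1, 1, -1, -1, 1, -1), array([-176.41688407,   37.45989619,  -75.69415261])) [ 0.52449629 -0.26136841 -0.04485283 -0.21286615] 0.5169110358236262
```

```bash
cat > fit.py <<'E'
from kin import *
s=(-1,1,-1,1,-1,1,-1)
def cols(q):
    Rs=[r.as_matrix() for r in chainR(q,s)]
    base=[Rs[0][:,2],Rs[2][:,2],Rs[4][:,2],Rs[6][:,2]]
    ex={'x2':Rs[2][:,0],'x4':Rs[4][:,0],'x6':Rs[6][:,0],'y2':Rs[2][:,1],'y4':Rs[4][:,1],'y6':Rs[6][:,1],'x1':Rs[1][:,0],'y1':Rs[1][:,1],'x2-x4':Rs[2][:,0]-Rs[4][:,0]}
    return base,ex
y=np.hstack([p for _,p,_ in D])
C=[cols(q) for q,_,_ in D]
import itertools
out=[]
for n in (0,1,2):
  for k in itertools.combinations(C[0][1],n):
    A=np.vstack([np.stack(b+[e[i] for i in k],1) for b,e in C]); x=np.linalg.lstsq(A,y,rcond=None)[0]; out.append((np.abs(A@x-y).max(),k,x.round(4)))
out.sort(key=lambda t:t[0]); 
for o in out[:8]: print(o)
E
python3 fit.py
```

```text
(np.float64(0.0008255179201151486), ('y4', 'y1'), array([ 0.252 ,  0.454 ,  0.4876,  0.3436, -0.0293, -0.0171]))
(np.float64(0.0008255179201154261), ('y2', 'y4'), array([ 0.252 ,  0.454 ,  0.4876,  0.3436, -0.0171, -0.0293]))
(np.float64(0.00502363722577736), ('x4', 'y4'), array([ 0.2183,  0.4679,  0.4774,  0.3354, -0.0067, -0.047 ]))
(np.float64(0.005388379121941991), ('y4', 'y6'), array([ 0.235 ,  0.4768,  0.4766,  0.3516, -0.0364, -0.0115]))
(np.float64(0.005480080130181841), ('y4',), array([ 0.2245,  0.472 ,  0.4784,  0.3395, -0.0459]))
(np.float64(0.0054906671387146356), ('x6', 'y4'), array([ 0.2249,  0.4722,  0.4792,  0.3396,  0.0011, -0.0462]))
(np.float64(0.005748566087476259), ('x2', 'y4'), array([ 0.2241,  0.4721,  0.4779,  0.3393,  0.0009, -0.0454]))
(np.float64(0.0061201307773925484), ('y4', 'x1'), array([ 0.2223,  0.4751,  0.4749,  0.3402, -0.0432,  0.0058]))
```

```bash
cat > ik.py <<'E'
from kin import *
from h import ori
s=(-1,1,-1,1,-1,1,-1); L=[.252,.454,.4876,.3436,-.0171,-.0293]
lo=np.array([-2.6,-.5,-1.47,.16,-1.27,.06,-2.6]); hi=np.array([2.6,2.12,1.34,2.42,4.41,2.06,2.6])
E0=R.from_euler('z',90,degrees=True)
def fk(q):
    Rs=[r.as_matrix() for r in chainR(q,s)]
    p=L[0]*Rs[0][:,2]+L[1]*Rs[2][:,2]+L[2]*Rs[4][:,2]+L[3]*Rs[6][:,2]+L[4]*Rs[2][:,1]+L[5]*Rs[4][:,1]
    return p,R.from_matrix(Rs[7])*E0
def pose(gp,psi,phi):
    T=ori(psi,phi); return np.array(gp)+.019*T.as_matrix()[:,2],T
def err(q,p,T):
    a,b=fk(q); return np.hstack([(a-p),(T*b.inv()).as_rotvec()])
def jac(q,h=1e-5):
    p,T=fk(q); J=[]
    for i in range(7):
        d=np.array(q,float); d[i]+=h; a,b=fk(d); J.append(np.hstack([(a-p)/h,(b*T.inv()).as_rotvec()/h]))
    return np.array(J).T
def solve(p,T,q0,w=0.02):
    mid=(lo+hi)/2
    f=lambda q:np.hstack([err(q,p,T)*[10,10,10,3,3,3],w*(q-mid)/(hi-lo)])
    r=least_squares(f,np.clip(q0,lo+1e-3,hi-1e-3),bounds=(lo,hi)); return r.x,np.abs(err(r.x,p,T)).max()
def margin(q): return np.minimum(q-lo,hi-q).min()
E
python3 - <<'E'
from ik import *
rng=np.random.default_rng(0)
for n,a in {'B60':([.504,-.0555,.022],-18,60),'B50':([.504,-.0555,.022],-18,50),'A60':([.479,.199,.022],-7,60),'C60':([.473,-.195,.022],5,60),'rk-30':([.642,-.033,.057],-1.7,-30),'rk-40':([.642,-.033,.057],-1.7,-40),'nb-30':([.648,.165,.057],-1.7,-30)}.items():
    p,T=pose(*a); S=[]
    for k in range(25):
        q,e=solve(p,T,rng.uniform(lo,hi),.005)
        if e<2e-3: S.append((margin(q),q))
    S.sort(key=lambda t:-t[0]); seen=[]
    for m,q in S:
        if all(np.abs(q-x).max()>.3 for x in seen) and len(seen)<4: seen.append(q); print(n,round(m,2),q.round(2))
    if not S: print(n,'none')
E
```

```text
B60 none
B50 none
A60 none
C60 none
rk-30 0.37 [ 0.01  0.9  -0.05  1.08  0.01  1.69 -1.63]
rk-40 0.15 [ 0.01  1.05 -0.04  0.88 -0.    1.91 -1.62]
nb-30 0.35 [-0.2   0.95 -0.11  0.98 -0.07  1.71 -1.88]
```

```bash
cat > scan.py <<'E'
from ik import *
import sys
rng=np.random.default_rng(1)
good=np.array([.01,.6,-.05,1.6,0,1.2,-1.63])
def feas(a,n=6):
    p,T=pose(*a); b=(-1,None)
    for k in range(n):
        q,e=solve(p,T,good+rng.normal(0,.4,7)*(k>0),.003)
        if e<2e-3 and margin(q)>b[0]: b=(margin(q),q.round(2))
    return b
if __name__=='__main__':
    for n,xy,psi in (('B',(.504,-.0555),-18),('A',(.479,.199),-7),('C',(.473,-.195),5),('x60',(.6,-.05),0),('x68',(.68,-.05),0)):
        for f in (20,30,40,50,60):
            m,q=feas((list(xy)+[.022],psi,f)); print(n,f,round(m,2),q)
            if m<0: break
    for f in(-40,-45,-50,-55,-60): print('rk',f,feas(([.642,-.033,.06],-1.7,f)))
    for f in(-40,-45,-50,-55): print('nb',f,feas(([.648,.165,.06],-1.7,f)))
E
python3 scan.py
```

```text
B 20 0.17 [ 0.05  0.18 -0.12  2.25  0.38  0.41 -2.28]
B 30 0.0 [-0.83  0.18  0.75  2.41  0.62  0.15 -2.6 ]
B 40 -1 None
A 20 0.0 [-0.97  0.24  0.36  2.21  0.34  0.47 -2.6 ]
A 30 0.0 [-1.67  0.39  1.04  2.33  0.2   0.25 -2.6 ]
A 40 0.0 [-1.9   0.63  1.2   2.41  0.01  0.06 -2.6 ]
A 50 -1 None
C 20 0.21 [ 0.49  0.21 -0.1   2.21 -0.35  0.43 -0.79]
C 30 0.1 [ 0.54  0.19 -0.08  2.32 -0.98  0.31 -0.12]
C 40 0.0 [ 1.61  0.44 -1.11  2.37 -1.27  0.06  0.42]
C 50 -1 None
x60 20 0.36 [ 0.14  0.35 -0.15  2.03  0.11  0.42 -1.66]
x60 30 0.09 [ 0.07  0.3  -0.06  2.17  0.09  0.15 -1.64]
x60 40 -1 None
x68 20 0.43 [ 0.14  0.48 -0.16  1.83  0.15  0.49 -1.68]
x68 30 0.16 [ 0.09  0.43 -0.1   1.97  0.15  0.22 -1.7 ]
x68 40 -1 None
rk -40 (np.float64(0.14653040303719944), array([ 0.01,  1.05, -0.04,  0.88, -0.  ,  1.91, -1.62]))
rk -45 (np.float64(0.03267957324148174), array([ 0.01,  1.13, -0.03,  0.77, -0.01,  2.03, -1.62]))
rk -50 (-1, None)
rk -55 (-1, None)
rk -60 (-1, None)
nb -40 (np.float64(0.12235094959247128), array([-0.19,  1.1 , -0.12,  0.77, -0.1 ,  1.94, -1.88]))
nb -45 (np.float64(0.004422659278373153), array([-0.19,  1.19, -0.12,  0.65, -0.12,  2.06, -1.9 ]))
nb -50 (-1, None)
nb -55 (-1, None)
```

```bash
cat > s2.py <<'E'
from ik import *
rng=np.random.default_rng(2)
def feas(a,n=14):
    p,T=pose(*a); b=(-1,None)
    for k in range(n):
        q,e=solve(p,T,rng.uniform(lo,hi),.003)
        if e<2e-3 and margin(q)>b[0]: b=(round(margin(q),2),q.round(2))
    return b
for xy in ((.5,0),(.6,0.0),(.5,.2),(.5,-.2)):
  for psi in (90,-90,60,-60):
    for f in (50,60): print(xy,psi,f,*feas((list(xy)+[.022],psi,f)))
E
python3 s2.py
```

```text
(0.5, 0) 90 50 0.56 [ 0.73  0.66 -0.43  1.86 -0.62  1.1   0.76]
(0.5, 0) 90 60 0.61 [ 0.83  0.79 -0.49  1.81 -0.65  1.19  0.82]
(0.5, 0) -90 50 0.53 [-0.36  0.63 -0.22  1.87  0.85  1.37  2.07]
(0.5, 0) -90 60 0.58 [-0.49  0.73 -0.12  1.82  0.87  1.47  2.02]
(0.5, 0) 60 50 0.26 [ 1.16  0.61 -0.82  2.16 -0.82  0.63  0.63]
(0.5, 0) 60 60 0.25 [ 1.13  0.69 -0.69  2.15 -1.02  0.76  0.91]
(0.5, 0) -60 50 0.24 [-0.35  0.47 -0.3   2.18  1.2   1.12  2.12]
(0.5, 0) -60 60 0.25 [-0.53  0.57 -0.19  2.17  1.26  1.24  1.98]
(0.6, 0.0) 90 50 0.72 [ 0.67  0.81 -0.47  1.61 -0.55  1.14  0.61]
(0.6, 0.0) 90 60 0.67 [ 0.74  0.92 -0.52  1.56 -0.6   1.22  0.68]
(0.6, 0.0) -90 50 0.39 [-0.34  0.76 -0.16  1.62  0.87  1.4   2.21]
(0.6, 0.0) -90 60 0.43 [-0.46  0.85 -0.07  1.57  0.9   1.5   2.17]
(0.6, 0.0) 60 50 0.14 [ 0.55  0.58 -0.25  1.96 -1.13  0.82  0.73]
(0.6, 0.0) 60 60 0.02 [ 0.65  0.68 -0.29  1.96 -1.25  0.92  0.92]
(0.6, 0.0) -60 50 0.34 [-0.29  0.59 -0.26  1.96  1.24  1.12  2.26]
(0.6, 0.0) -60 60 0.46 [-0.45  0.67 -0.15  1.96  1.31  1.22  2.12]
(0.5, 0.2) 90 50 0.42 [ 0.5   0.62 -0.57  2.   -0.82
[... 317 characters left out ...]
.1   2.35  4.34  0.96  1.24]
(0.5, 0.2) -60 50 0.47 [-0.69  0.64 -0.27  1.86  0.97  1.33  2.13]
(0.5, 0.2) -60 60 0.54 [-0.83  0.73 -0.17  1.83  1.01  1.43  2.06]
(0.5, -0.2) 90 50 0.69 [ 0.96  0.83 -0.41  1.54 -0.4   1.37  0.78]
(0.5, -0.2) 90 60 0.57 [ 1.01  0.95 -0.46  1.46 -0.44  1.49  0.8 ]
(0.5, -0.2) -90 50 0.41 [-0.01  0.55 -0.2   2.01  1.09  1.17  2.18]
(0.5, -0.2) -90 60 0.42 [-0.17  0.65 -0.1   2.    1.14  1.27  2.06]
(0.5, -0.2) 60 50 0.5 [ 1.04  0.65 -0.35  1.86 -0.77  1.04  0.74]
(0.5, -0.2) 60 60 0.45 [ 1.13  0.76 -0.39  1.82 -0.82  1.13  0.84]
(0.5, -0.2) -60 50 0.1 [ 0.05  0.39 -0.23  2.32  1.57  0.88  2.16]
(0.5, -0.2) -60 60 0.08 [-0.14  0.5  -0.12  2.34  1.68  1.04  1.93]
```

```bash
cat > sim.py <<'E'
from ik import *
from scipy.spatial.transform import Slerp
def sim(q,p,T,lam=.0,w=None,k=0,mid=None,n=None,sub=5):
    """straight line, weighted pinv, clamp to limits"""
    q=np.array(q,float); p0,T0=fk(q); W=np.ones(7) if w is None else w
    N=int(np.ceil(max(np.linalg.norm(p-p0)/.05,np.degrees((T0.inv()*T).magnitude())/8.59))) if n is None else n
    N=max(N,1)
    rv=(T0.inv()*T).as_rotvec()
    for i in range(N*sub):
        f=(i+1)/(N*sub); pp=p0+f*(p-p0); TT=T0*R.from_rotvec(f*rv)
        for _ in range(2):
            e=err(q,pp,TT); J=jac(q); Wi=np.diag(1/W); Jp=Wi@J.T@np.linalg.inv(J@Wi@J.T+lam**2*np.eye(6))
            dq=Jp@e
            if k and mid is not None: dq+=(np.eye(7)-Jp@J)@(k/sub/2*(mid-q))
            q=np.clip(q+dq,lo,hi)
    return q
E
python3 - <<'E'
from sim import *
q0=[1.294,.333,-.065,1.461,.022,1.35,-.088]; st=np.array(q0)
qm=np.array([1.16,-.46,-.89,2.18,-.45,.76,-1.41]); p,T=fk(qm)
print('meas ',qm)
for lab,kw in {'pinv':{}, 'lam.05':dict(lam=.05),'lam.2':dict(lam=.2),'start k.3':dict(k=.3,mid=st),'start k1':dict(k=1,mid=st),'mid k.3':dict(k=.3,mid=(lo+hi)/2),'zero k.3':dict(k=.3,mid=0*st)}.items():
    print(lab,sim(q0,p,T,**kw).round(2))
p0,T0=fk(st); print(p0,T0.as_quat())
E
```

```text
meas  [ 1.16 -0.46 -0.89  2.18 -0.45  0.76 -1.41]
pinv [ 2.6   2.12  1.34  0.16  4.41  0.06 -2.6 ]
lam.05 [ 2.6   2.12  1.34  0.16  4.41  0.06 -2.6 ]
lam.2 [ 2.6   2.12  1.05  0.16 -1.13  1.02  1.19]
start k.3 [ 2.6   2.12  1.34  0.16  4.41  0.06 -2.6 ]
start k1 [ 2.6   2.12  1.34  0.16  4.41  0.06 -2.6 ]
mid k.3 [ 2.6   2.12  1.34  0.16  4.41  0.06 -2.6 ]
zero k.3 [ 2.6   2.12  1.34  0.16  4.41  0.06 -2.6 ]
[ 0.15616478 -0.60449347  0.22924023] [ 9.91876785e-01  1.27199472e-01 -2.91504730e-04 -8.08266639e-04]
```

```bash
python3 - <<'E'
from sim import *
q=np.array([1.294,.333,-.065,1.461,.022,1.35,-.088]); J=jac(q); print(J.round(2)); print(np.linalg.svd(J)[1])
qm=np.array([1.16,-.46,-.89,2.18,-.45,.76,-1.41]);p,T=fk(qm);print(p,err(q,*fk(q)),err(q,p,T))
E
```

```text
[[-0.6  -0.01 -0.57 -0.14 -0.32 -0.12  0.  ]
 [-0.16  0.02 -0.17  0.43 -0.11  0.32  0.  ]
 [-0.   -0.62 -0.   -0.47  0.    0.    0.  ]
 [-0.    0.96 -0.09  0.94 -0.33  0.94  0.  ]
 [-0.    0.27  0.31  0.33  0.92  0.34 -0.  ]
 [-1.    0.   -0.95  0.02  0.22 -0.    1.  ]]
[1.90847716 1.86080782 1.11551163 0.48759842 0.39158379 0.23650909]
[ 0.4836796  -0.09890667  0.23378516] [0. 0. 0. 0. 0. 0.] [-0.32751482 -0.5055868  -0.00454493 -0.02035202 -0.53483011 -0.55866674]
```

```bash
sed -i 's/np.hstack(\[(a-p),(T/np.hstack([(p-a),(T/' ik.py; python3 - <<'E'
from sim import *
q0=[1.294,.333,-.065,1.461,.022,1.35,-.088]; st=np.array(q0)
qm=np.array([1.16,-.46,-.89,2.18,-.45,.76,-1.41]); p,T=fk(qm)
print('meas ',qm)
for lab,kw in {'pinv':{}, 'lam.05':dict(lam=.05),'lam.2':dict(lam=.2),'start k.3':dict(k=.3,mid=st),'start k.1':dict(k=.1,mid=st),'mid k.3':dict(k=.3,mid=(lo+hi)/2),'zero k.3':dict(k=.3,mid=0*st)}.items():
    print(lab,sim(q0,p,T,**kw).round(2))
# second and third moves
q1=qm; q2=np.array([1.18,-.5,-1.18,2.42,-1.27,.07,-.83]); q3=np.array([1.84,-.5,-1.47,1.66,-.52,1.49,-1.17])
p3,T3=fk(q3)
for lab,kw in {'pinv':{},'start .1':dict(k=.1,mid=st),'start .3':dict(k=.3,mid=st),'mid .1':dict(k=.1,mid=(lo+hi)/2)}.items(): print(lab,sim(q2,p3,T3,**kw).round(2),q3)
E
```

```text
meas  [ 1.16 -0.46 -0.89  2.18 -0.45  0.76 -1.41]
pinv [ 1.03 -0.41 -0.81  2.18 -0.34  0.74 -1.51]
lam.05 [ 1.03 -0.41 -0.81  2.18 -0.34  0.74 -1.51]
lam.2 [ 1.03 -0.42 -0.8   2.19 -0.35  0.74 -1.49]
start k.3 [ 1.11 -0.44 -0.86  2.18 -0.41  0.75 -1.45]
start k.1 [ 1.07 -0.43 -0.84  2.18 -0.37  0.75 -1.48]
mid k.3 [ 0.23 -0.31 -0.19  2.2   0.13  0.74 -1.93]
zero k.3 [ 0.5  -0.32 -0.41  2.2  -0.    0.73 -1.81]
pinv [ 1.73 -0.24 -1.47  1.67 -0.25  1.41 -1.4 ] [ 1.84 -0.5  -1.47  1.66 -0.52  1.49 -1.17]
start .1 [ 1.69 -0.18 -1.47  1.68 -0.19  1.4  -1.46] [ 1.84 -0.5  -1.47  1.66 -0.52  1.49 -1.17]
start .3 [ 1.31  0.12 -1.47  1.66  0.13  1.41 -1.75] [ 1.84 -0.5  -1.47  1.66 -0.52  1.49 -1.17]
mid .1 [ 0.81  0.03 -0.91  1.67  0.03  1.4  -1.68] [ 1.84 -0.5  -1.47  1.66 -0.52  1.49 -1.17]
```

```bash
cat > fast.py <<'E'
import numpy as np
from scipy.spatial.transform import Rotation as R
from ik import lo,hi,L,pose
S=np.array([-1,1,-1,1,-1,1,-1.]); E0=np.array([[0,-1,0],[1,0,0],[0,0,1.]])
def fkj(q):
    M=np.eye(3); o=np.array([0,0,L[0]]); ax=[];org=[]
    for i in range(7):
        c,s=np.cos(S[i]*q[i]),np.sin(S[i]*q[i])
        ax.append(S[i]*M[:,2 if i%2==0 else 1]); org.append(o.copy())
        M=M@(np.array([[c,-s,0],[s,c,0],[0,0,1]]) if i%2==0 else np.array([[c,0,s],[0,1,0],[-s,0,c]]))
        if i==1: o=o+L[1]*M[:,2]+L[4]*M[:,1]
        if i==3: o=o+L[2]*M[:,2]+L[5]*M[:,1]
        if i==5: o=o+L[3]*M[:,2]
    ax=np.array(ax);org=np.array(org)
    # offsets are added after joint i+1's rotation, so recentre: joint 3 axis passes via its own frame origin
    J=np.vstack([np.cross(ax,o-org).T,ax.T]); return o,M@E0,J
def rv(M): return R.from_matrix(M).as_rotvec()
def sim(q,p,T,rows=12,lam=0,W=np.ones(7),it=1,free=True):
    q=np.array(q,float); T=T.as_matrix() if hasattr(T,'as_matrix') else T
    tr=[]
    for r in range(rows):
        a,b,_=fkj(q); d=p-a; w=rv(T@b.T); f=min(1,.05/max(1e-9,np.linalg.norm(d)),.15/max(1e-9,np.linalg.norm(w)))
        pp=a+f*d; TT=R.from_rotvec(f*w).as_matrix()@b; qn=q.copy()
        for k in range(it):
            a2,b2,J=fkj(qn); e=np.hstack([pp-a2,rv(TT@b2.T)]); act=np.ones(7,bool)
            for _ in range(4):
                Ja=J*act; dq=(Ja.T/W[:,None])@np.linalg.solve(Ja@(Ja.T/W[:,None])+(lam**2+1e-9)*np.eye(6),e)
                bad=act&((qn+dq<lo)|(qn+dq>hi))
                if not bad.any() or not free: break
                act&=~bad
            qn=np.clip(qn+dq,lo,hi)
        q=qn; tr.append(q)
        if np.linalg.norm(p-fkj(q)[0])<1e-4 and np.linalg.norm(rv(T@fkj(q)[1].T))<1e-3: break
    return q
E
python3 - <<'E'
from fast import *
q0=[1.294,.333,-.065,1.461,.022,1.35,-.088]; a=np.array([1.16,-.46,-.89,2.18,-.45,.76,-1.41]);b=np.array([1.18,-.5,-1.18,2.42,-1.27,.07,-.83]); c=np.array([1.84,-.5,-1.47,1.66,-.52,1.49,-1.17])
v=np.array([2.22,2.22,2.79,2.79,3.14,3.14,3.14])
t1=pose([.50,-.0555,.25],-18,30); t2=pose([.504,-.0555,.15],-18,60); t3=pose([.6,0,.3],0,0)
print('meas',a,b,c)
for lab,kw in {'it1':{},'it5':dict(it=5),'lam.1':dict(lam=.1,it=3),'lam.3':dict(lam=.3,it=2),'Wspeed':dict(W=1/v**2,it=3),'Wr':dict(W=1/(hi-lo)**2,it=3),'nofree':dict(free=False,it=3)}.items():
    print(lab,sim(q0,*t1,**kw).round(2),sim(a,*t2,rows=8,**kw).round(2),sim(b,*t3,rows=10,**kw).round(2))
E
```

```text
meas [ 1.16 -0.46 -0.89  2.18 -0.45  0.76 -1.41] [ 1.18 -0.5  -1.18  2.42 -1.27  0.07 -0.83] [ 1.84 -0.5  -1.47  1.66 -0.52  1.49 -1.17]
it1 [ 0.98 -0.39 -0.74  2.18 -0.34  0.79 -1.43] [ 0.92 -0.46 -0.8   2.33 -0.41  0.2  -1.51] [ 1.72 -0.42 -1.43  1.7  -0.42  1.46 -1.24]
it5 [ 0.99 -0.36 -0.77  2.15 -0.29  0.78 -1.49] [ 0.94 -0.45 -0.83  2.32 -0.39  0.23 -1.55] [ 1.54 -0.39 -1.32  1.82 -0.39  1.33 -1.35]
lam.1 [ 0.99 -0.37 -0.77  2.16 -0.3   0.79 -1.48] [ 1.1  -0.5  -1.12  2.32 -0.2   0.14 -1.9 ] [ 1.79 -0.48 -1.43  1.68 -0.5   1.49 -1.18]
lam.3 [ 1.01 -0.32 -0.47  2.12 -0.36  0.93 -1.07] [ 1.09 -0.5  -1.07  2.36 -0.59  0.12 -1.47] [ 1.81 -0.5  -1.46  1.7  -0.51  1.45 -1.17]
Wspeed [ 1.04 -0.38 -0.8   2.15 -0.32  0.79 -1.46] [ 0.93 -0.45 -0.83  2.32 -0.38  0.22 -1.56] [ 1.49 -0.33 -1.32  1.75 -0.33  1.42 -1.37]
Wr [ 0.62 -0.31 -0.49  2.16 -0.09  0.77 -1.67] [ 0.93 -0.45 -0.83  2.32 -0.38  0.22 -1.56] [ 0.76  0.47 -1.16  1.42  0.43  1.53 -1.95]
nofree [ 0.99 -0.36 -0.77  2.15 -0.29  0.78 -1.49] [ 1.03 -0.4  -1.24  2.42 -0.77  0.06 -1.39] [ 2.21 -0.5  -1.47  1.52 -0.66  1.51 -1.12]
```

```bash
cat > plan.py <<'E'
from fast import *
def search(q,final,goal,nw=3,n=600,seed=0,wt=np.array([1,1,1,.5,1,.5,.3])):
    rng=np.random.default_rng(seed); best=(9,None)
    for i in range(n):
        k=rng.integers(1,nw+1)
        if best[1] is not None and i>n//2: ws=[(np.clip(np.array(w[0])+rng.normal(0,.06,3),[.35,-.45,.3],[.7,.45,.5]),w[1]+rng.normal(0,15),np.clip(w[2]+rng.normal(0,8),-45,25)) for w in best[1]]
        else: ws=[(rng.uniform([.35,-.45,.3],[.7,.45,.5]),rng.uniform(-80,120),rng.uniform(-45,25)) for _ in range(k)]
        x=q
        for w in ws: x=sim(x,*pose(*w),lam=.1,it=2)
        x=sim(x,*pose(*final),lam=.1,it=2); 
        c=np.linalg.norm((x-goal)*wt)+.05*len(ws)
        if c<best[0]: best=(c,ws,x)
    return best
E
python3 - <<'E'
from plan import *
c=np.array([1.84,-.5,-1.47,1.66,-.52,1.49,-1.17])
for s in (0,1):
    b=search(c,([.5,0,.3],0,0),np.array([0.,.1,-.05,1.9,0,1.1,-1.6]),seed=s)
    print(round(b[0],2),[(w[0].round(2).tolist(),round(w[1]),round(w[2])) for w in b[1]],b[2].round(2))
E
```

```text
0.35 [([0.43, -0.08, 0.39], 0, 22), ([0.42, -0.38, 0.5], -28, -26), ([0.7, -0.43, 0.49], -8, 14)] [-0.02  0.04 -0.07  1.7   0.    1.4  -1.67]
0.35 [([0.35, 0.12, 0.32], -6, 17), ([0.63, 0.09, 0.43], 14, -16), ([0.59, 0.15, 0.32], -25, -3)] [-0.02  0.04 -0.07  1.7   0.    1.4  -1.67]
```

```bash
python3 -c "
from h import *
chain(([.35,.12,.32],-6,17),([.63,.09,.43],14,-16))"
```

```text
xyz [-0.1437, -0.1191, -0.0045] ang [-0.92, 13.59, 5.86] rows 3.7
xyz [0.2914, 0.0024, -0.0258] ang [0.18, -32.66, -20.28] rows 5.9
```

Emit:
{"op": "carry_out", "data": {"motion": [{"xyz": [-0.144,-0.119,-0.005],"angular": [-0.9,13.6,5.9]},{"xyz": [-0.144,-0.119,-0.005],"angular": [-0.9,13.6,5.9]},{"xyz": [-0.144,-0.119,-0.005],"angular": [-0.9,13.6,5.9]},{"xyz": [-0.144,-0.119,-0.005],"angular": [-0.9,13.6,5.9]},{"xyz": [-0.144,-0.119,-0.005],"angular": [-0.9,13.6,5.9]},{"xyz": [-0.144,-0.119,-0.005],"angular": [-0.9,13.6,5.9]},{"xyz": [-0.144,-0.119,-0.005],"angular": [-0.9,13.6,5.9]},{"xyz": [-0.144,-0.119,-0.005],"angular": [-0.9,13.6,5.9]}]}}

```text
clock: 3.95
position: [0.3973, 0.0868, 0.3098]
ee_rot: [0.988, -0.05, 0.144, 0.014]
ft_force: [0.1, -0.3, 1.1]
grip_width: 0.702
grasp_force: 0.0
```

```bash
python3 - <<'E'
from plan import *
from h import now,chain,get_obs
now()
q=np.array(get_obs()['joint_pos'])
for s in (0,1):
    b=search(q,([.5,0,.3],0,0),np.array([0.,.1,-.05,1.9,0,1.1,-1.6]),nw=2,n=400,seed=s)
    print(round(b[0],2),[(w[0].round(2).tolist(),round(w[1]),round(w[2])) for w in b[1]],b[2].round(2))
    chain(*[(w[0].round(2),round(w[1]),round(w[2])) for w in b[1]],([.5,0,.3],0,0))
E
```

```text
t 3.95 gp [0.392  0.0876 0.328 ] psi -5.88 phi 16.59 roll 0.81 q [ 0.59 -0.5  -0.71  2.01 -0.26  1.24 -1.73] grip 0.702 0.0 F [ 0.1 -0.3  1.1]
0.25 [([0.56, 0.34, 0.43], 69, -17)] [-0.02  0.04 -0.07  1.7   0.    1.4  -1.67]
xyz [0.159, -0.2617, -0.063] ang [0.43, -28.09, -75.79] rows 9.4
xyz [-0.2805, 0.0658, 0.2226] ang [10.23, 14.89, 68.47] rows 8.2
0.25 [([0.55, 0.45, 0.37], 15, -34)] [-0.02  0.04 -0.07  1.7   0.    1.4  -1.67]
xyz [0.1146, -0.3725, -0.0178] ang [-2.45, -49.87, -21.43] rows 7.8
xyz [-0.0868, 0.4217, 0.1469] ang [4.45, 33.8, 14.56] rows 9.1
```

Emit:
{"op": "carry_out", "data": {"motion": [{"xyz": [0.115,-0.373,-0.018],"angular": [-2.5,-49.9,-21.4]},{"xyz": [0.115,-0.373,-0.018],"angular": [-2.5,-49.9,-21.4]},{"xyz": [0.115,-0.373,-0.018],"angular": [-2.5,-49.9,-21.4]},{"xyz": [0.115,-0.373,-0.018],"angular": [-2.5,-49.9,-21.4]},{"xyz": [0.115,-0.373,-0.018],"angular": [-2.5,-49.9,-21.4]},{"xyz": [0.115,-0.373,-0.018],"angular": [-2.5,-49.9,-21.4]},{"xyz": [0.115,-0.373,-0.018],"angular": [-2.5,-49.9,-21.4]},{"xyz": [0.115,-0.373,-0.018],"angular": [-2.5,-49.9,-21.4]},{"xyz": [0.115,-0.373,-0.018],"angular": [-2.5,-49.9,-21.4]},{"xyz": [0.115,-0.373,-0.018],"angular": [-2.5,-49.9,-21.4]}]}}

```text
clock: 4.95
position: [0.4816, 0.314, 0.3187]
ee_rot: [0.965, 0.096, -0.243, 0.034]
ft_force: [-0.5, 0.1, -1.1]
grip_width: 0.702
grasp_force: 0.0
```

```bash
python3 - <<'E'
from plan import *
from h import now,chain,get_obs
now()
q=np.array(get_obs()['joint_pos'])
print(sim(q,*pose([.5,0,.3],0,0),lam=.1,it=2).round(2)); chain(([.5,0,.3],0,0))
E
```

```text
t 4.95 gp [0.4904 0.3162 0.3354] psi 11.58 phi -28.39 roll 1.04 q [-0.23  0.63 -0.6   1.01  0.09  2.02 -2.17] grip 0.702 0.0 F [-0.5  0.1 -1.1]
[ 0.35  0.06 -0.46  1.68  0.03  1.41 -1.68]
xyz [-0.019, 0.3106, 0.0596] ang [3.89, 28.18, 11.08] rows 6.3
```

```bash
cat > seq.py <<'E'
from fast import *
from h import get_obs,load,ray
import sys
q=np.array(get_obs()['joint_pos'])
rack=lambda y:(np.array([.643+.030*y,-.017+y]))
ws=[('hovC',[.485,-.194,.15],5,0),('pickC',[.485,-.194,.025],5,0),('liftC',[.5,-.2,.1],50,0),('stage',[.5,-.2,.1],90,0),('hov60',[.5,-.211,.12],90,60),('g60',[.5,-.211,.024],90,60),
('up',[.5,-.2,.2],90,30),('t-30',[.55,-.2,.25],90,-30),('yaw',[.6,-.19,.25],45,-30),('pre',[.638,-.193,.2],-1.7,-30),('pl',[.638,-.193,.057],-1.7,-30),('ret',[.6,-.15,.25],0,-10),
('hovB',[.515,-.06,.15],-18,0),('pickB',[.515,-.06,.025],-18,0),('stB',[.5,-.08,.1],72,0),('stB2',[.5,-.08,.1],90,30),('gB',[.5,-.091,.024],90,60),('upB',[.5,-.08,.2],90,30),('t-30',[.55,-.1,.25],90,-30),('yaw',[.6,-.1,.25],45,-30),('pre',[.64,-.11,.2],-1.7,-30),('pl',[.64,-.11,.057],-1.7,-30),('ret',[.6,-.05,.25],0,-10),
('hovA',[.49,.198,.15],-7,0),('pickA',[.49,.198,.025],-7,0),('stA',[.5,.23,.1],60,0),('stA2',[.5,.23,.1],90,30),('gA',[.5,.219,.024],90,60),('upA',[.5,.2,.2],90,30),('t-30',[.55,.1,.25],90,-30),('yaw',[.6,.1,.25],45,-30),('pre',[.643,-.033,.2],-1.7,-30),('pl',[.643,-.033,.057],-1.7,-30)]
for n,g,a,b in ws:
    t=pose(g,a,b); q=sim(q,*t,rows=18,lam=.1,it=2); p,M,_=fkj(q)
    print(n,q.round(2),'margin',np.minimum(q-lo,hi-q).min().round(2),'err',np.abs(p-t[0]).max().round(3),np.degrees(np.linalg.norm(rv(t[1].as_matrix()@M.T))).round(1))
c=load('top0'); print('red1',[ray(c,u,v,.03)[:2].round(3) for u,v in ((304,244),(340,235),(335,247),(313,250))],'red2',ray(c,430,298,.03)[:2],ray(c,462,316,.03)[:2])
E
python3 seq.py
```

```text
hovC [ 0.61  0.21 -0.35  1.84  0.08  1.1  -1.26] margin 0.58 err 0.0 0.0
pickC [ 0.58  0.38 -0.33  1.94  0.16  0.85 -1.32] margin 0.48 err 0.0 0.0
liftC [ 0.71  0.32 -0.48  1.84  0.17  1.02 -0.54] margin 0.58 err 0.0 0.0
stage [ 0.8   0.34 -0.59  1.84  0.21  1.03  0.13] margin 0.58 err 0.0 0.0
hov60 [ 1.15  0.87 -0.67  1.44 -0.36  1.58  0.64] margin 0.48 err 0.0 0.0
g60 [ 1.13  1.   -0.62  1.43 -0.31  1.48  0.71] margin 0.58 err 0.0 0.0
up [ 1.06  0.45 -0.66  1.58 -0.2   1.43  0.47] margin 0.63 err 0.0 0.0
t-30 [ 0.53  0.26 -0.64  1.69  0.69  1.36 -0.28] margin 0.7 err 0.0 0.0
yaw [ 0.35  0.61 -0.5   1.21  0.6   1.81 -0.9 ] margin 0.25 err 0.0 0.0
pre [ 0.36  0.87 -0.38  0.85  0.31  1.98 -1.53] margin 0.08 err 0.0 0.0
pl [ 0.37  0.97 -0.38  0.98  0.33  1.76 -1.56] margin 0.3 err 0.0 0.0
ret [ 0.49  0.48 -0.49  1.31  0.22  1.58 -1.56] margin 0.48 err 0.0 0.0
hovB [ 0.49  0.22 -0.52  1.84  0.12  1.11 -1.96] margin 0.58 err 0.0 0.0
pickB [ 0.45  0.39 -0.48  1.94  0.24  0.86 -2.05] margin 0.48 err 0.0 0.0
stB [ 0.77  0.31 -0.8   1.91  0.26  1.02 -0.45] margin 0.51 err 0.0 0.0
stB2 [ 1.12
[... 740 characters left out ...]
  0.49  1.12 -1.41] margin 0.42 err 0.0 0.0
stA2 [ 0.87  0.75 -1.39  1.94  0.35  0.84 -0.58] margin 0.08 err 0.0 0.0
gA [ 1.09  1.34 -1.34  1.97  0.33  0.71 -0.16] margin 0.13 err 0.0 0.0
upA [ 1.02  0.55 -1.47  1.86  0.07  1.01 -0.4 ] margin 0.0 err 0.0 0.0
t-30 [ 0.23  0.5  -1.02  1.53  0.79  1.74 -0.83] margin 0.32 err 0.0 0.0
yaw [ 0.09  0.75 -0.82  1.1   0.61  2.   -1.39] margin 0.06 err 0.0 0.0
pre [ 0.3   0.88 -0.68  0.93  0.37  1.98 -1.85] margin 0.08 err 0.0 0.0
pl [ 0.32  0.99 -0.65  1.05  0.41  1.76 -1.86] margin 0.3 err 0.0 0.0
red1 [array([0.506, 0.109]), array([0.526, 0.026]), array([0.498, 0.038]), array([0.492, 0.089])] red2 [ 0.37602896 -0.17152908] [ 0.33424994 -0.24031256]
```

```bash
python3 -c "
from h import *
chain(([.485,-.194,.13],5,0),([.485,-.194,.025],5,0))"
```

```text
xyz [0.0163, 0.4945, 0.2376] ang [2.65, 28.29, 6.18] rows 11.0
xyz [0.0, 0.0, 0.105] ang [0.0, 0.0, 0.0] rows 2.1
```

Emit:
{"op": "carry_out", "data": {"motion": [{"xyz": [0.016,0.25,0.05],"angular": [1.3,14,3.1]},{"xyz": [0.016,0.25,0.05],"angular": [1.3,14,3.1]},{"xyz": [0.016,0.25,0.05],"angular": [1.3,14,3.1]},{"xyz": [0.016,0.25,0.05],"angular": [1.3,14,3.1]},{"xyz": [0.016,0.495,0.238],"angular": [2.7,28.3,6.2]},{"xyz": [0.016,0.495,0.238],"angular": [2.7,28.3,6.2]},{"xyz": [0.016,0.495,0.238],"angular": [2.7,28.3,6.2]},{"xyz": [0.016,0.495,0.238],"angular": [2.7,28.3,6.2]},{"xyz": [0.016,0.495,0.238],"angular": [2.7,28.3,6.2]},{"xyz": [0.016,0.495,0.238],"angular": [2.7,28.3,6.2]},{"xyz": [0.016,0.495,0.238],"angular": [2.7,28.3,6.2]},{"xyz": [0.016,0.495,0.238],"angular": [2.7,28.3,6.2]}]}}

```text
clock: 6.15
position: [0.4833, -0.2013, 0.1098]
ee_rot: [0.999, 0.038, 0.001, -0.001]
ft_force: [-0.5, 0.6, -0.7]
grip_width: 0.698
grasp_force: 0.0
```

Emit:
{"op": "carry_out", "data": {"motion": [{"xyz": [0,0,0],"angular": [0,0,0]},{"xyz": [0,0,0],"angular": [0,0,0]},{"xyz": [0,0,0],"angular": [0,0,0]}]}}

```text
clock: 6.45
position: [0.4875, -0.1944, 0.1139]
ee_rot: [0.999, 0.044, 0.004, -0.001]
ft_force: [-0.6, -0.8, 0.8]
grip_width: 0.703
grasp_force: 0.0
```

```bash
python3 - <<'E'
from h import *
now(); chain(([.485,-.194,.13],5,0),([.485,-.194,.025],5,0)); snap('wrist','w1')
c=load('w1')
print([proj(c,p).round() for p in ((.518,-.191,.04),(.458,-.197,.04),(.438,-.199,.02))])
E
```

```text
t 6.45 gp [ 0.4873 -0.1944  0.1329] psi 5.08 phi 0.46 roll -0.09 q [ 0.6   0.23 -0.34  1.86  0.08  1.06 -1.25] grip 0.703 0.0 F [-0.6 -0.8  0.8]
xyz [-0.0024, -0.0006, 0.0029] ang [-0.09, -0.46, 0.08] rows 0.1
xyz [0.0, 0.0, 0.105] ang [0.0, 0.0, 0.0] rows 2.1
[array([321., 203.]), array([322., 301.]), array([322., 316.])]
```

View pics/w1.png

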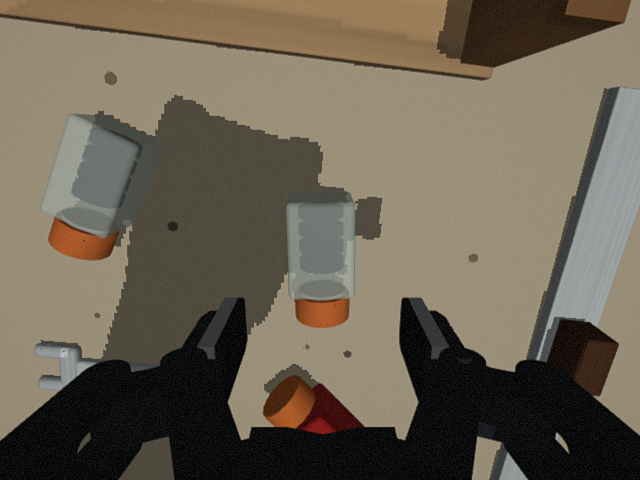

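The wrist view shows jar C's body at (287–355, 195–298) with its orange cap at (322,312), centred between the fingers and where the projection put it. The red decoy is lower, at (315,405). Descend and grasp.

Emit:
{"op": "carry_out", "data": {"motion": [{"xyz": [-0.002,-0.001,0.05],"angular": [0,-0.4,0]},{"xyz": [-0.002,-0.001,0.09],"angular": [0,-0.4,0]},{"xyz": [-0.002,-0.001,0.108],"angular": [0,-0.4,0]},{"xyz": [-0.002,-0.001,0.108],"angular": [0,-0.4,0]},{"xyz": [-0.002,-0.001,0.108],"angular": [0,-0.4,0]},{"xyz": [-0.002,-0.001,0.108],"angular": [0,-0.4,0]}]}}

```text
clock: 7.1
position: [0.4865, -0.1951, 0.0069]
ee_rot: [0.999, 0.044, 0.001, -0.0]
ft_force: [-0.6, 0.8, 0.6]
grip_width: 0.703
grasp_force: 0.0
```

Emit:
{"op": "carry_out", "data": {"motion": [{"xyz": [0,0,0],"angular": [0,0,0]},{"xyz": [0,0,0],"angular": [0,0,0]},{"xyz": [0,0,0],"angular": [0,0,0]},{"xyz": [0,0,0],"angular": [0,0,0]},{"xyz": [0,0,0],"angular": [0,0,0]},{"xyz": [0,0,0],"angular": [0,0,0]},{"xyz": [0,0,0],"angular": [0,0,0]},{"xyz": [0,0,0],"angular": [0,0,0]}], "hand": 0.3, "grip_force": 40}}

```text
clock: 7.9
position: [0.4861, -0.1954, 0.0065]
ee_rot: [0.999, 0.044, 0.001, -0.0]
ft_force: [-0.9, 1.6, 6.1]
grip_width: 0.461
grasp_force: 41.2
```

```bash
python3 - <<'E'
from h import *
now(); chain(([.49,-.2,.08],45,0),([.5,-.2,.08],90,0),([.5,-.2,.027],90,0))
E
```

```text
t 7.9 gp [ 0.486  -0.1954  0.0255] psi 4.99 phi 0.09 roll -0.03 q [ 0.57  0.38 -0.31  1.93  0.15  0.85 -1.31] grip 0.461 41.2 F [-0.9  1.6  6.1]
xyz [0.0036, 0.0049, -0.0545] ang [0.01, -0.1, -40.01] rows 4.7
xyz [0.0071, 0.0071, -0.0] ang [0.0, 0.0, -45.0] rows 5.2
xyz [0.0, 0.0, 0.053] ang [0.0, 0.0, 0.0] rows 1.1
```

Emit:
{"op": "carry_out", "data": {"motion": [{"xyz": [0,0,-0.045],"angular": [0,0,0]},{"xyz": [0.004,0.005,-0.055],"angular": [0,0,-40]},{"xyz": [0.004,0.005,-0.055],"angular": [0,0,-40]},{"xyz": [0.004,0.005,-0.055],"angular": [0,0,-40]},{"xyz": [0.013,0.005,-0.055],"angular": [0,0,-85]},{"xyz": [0.013,0.005,-0.055],"angular": [0,0,-85]},{"xyz": [0.013,0.005,-0.055],"angular": [0,0,-85]},{"xyz": [0.013,0.005,-0.055],"angular": [0,0,-85]},{"xyz": [0.013,0.005,-0.055],"angular": [0,0,-85]},{"xyz": [0.013,0.005,-0.055],"angular": [0,0,-85]},{"xyz": [0.013,0.005,-0.055],"angular": [0,0,-85]},{"xyz": [0.013,0.005,-0.055],"angular": [0,0,-85]}]}}

```text
clock: 9.1
position: [0.4985, -0.1993, 0.0605]
ee_rot: [0.707, 0.708, 0.0, -0.0]
ft_force: [0.0, 0.2, -2.1]
grip_width: 0.46
grasp_force: 41.0
```

Emit:
{"op": "carry_out", "data": {"motion": [{"xyz": [0,0,0],"angular": [0,0,0]},{"xyz": [0,0,0.03],"angular": [0,0,0]},{"xyz": [0,0,0.053],"angular": [0,0,0]},{"xyz": [0,0,0.053],"angular": [0,0,0]},{"xyz": [0,0,0.053],"angular": [0,0,0]},{"xyz": [0,0,0.053],"angular": [0,0,0]}]}}

```text
clock: 9.7
position: [0.4986, -0.199, 0.0074]
ee_rot: [0.708, 0.707, 0.0, -0.001]
ft_force: [-0.4, -0.3, -1.1]
grip_width: 0.458
grasp_force: 44.3
```

```bash
python3 - <<'E'
from h import *
now()
E
```

```text
t 9.7 gp [ 0.4986 -0.199   0.0264] psi 89.9 phi 0.07 roll -0.02 q [ 0.75  0.44 -0.53  1.89  0.28  0.89  0.08] grip 0.458 44.3 F [-0.4 -0.3 -1.1]
```

Emit:
{"op": "carry_out", "data": {"motion": [{"xyz": [0,0,0],"angular": [0,0,0]},{"xyz": [0,0,0],"angular": [0,0,0]},{"xyz": [0,0,0],"angular": [0,0,0]},{"xyz": [0,0,0],"angular": [0,0,0]},{"xyz": [0,0,-0.05],"angular": [0,0,0]},{"xyz": [0,0,-0.1],"angular": [0,0,0]},{"xyz": [0,0,-0.1],"angular": [0,0,0]}], "hand": 0.7}}

```text
clock: 10.4
position: [0.5022, -0.2, 0.1136]
ee_rot: [0.707, 0.707, 0.002, 0.004]
ft_force: [0.2, 0.7, 0.5]
grip_width: 0.697
grasp_force: 0.0
```

```bash
python3 - <<'E'
from h import *
now(); chain(([.4986,-.212,.11],90,60),([.4986,-.212,.025],90,60))
E
```

```text
t 10.4 gp [ 0.502  -0.2     0.1326] psi 90.0 phi -0.15 roll 0.49 q [ 0.8   0.3  -0.58  1.81  0.18  1.08  0.15] grip 0.697 0.0 F [0.2 0.7 0.5]
xyz [0.0045, -0.0037, 0.013] ang [0.44, 60.15, 0.25] rows 7.0
xyz [-0.0736, 0.0, 0.0425] ang [0.0, 0.0, 0.0] rows 1.7
```

Emit:
{"op": "carry_out", "data": {"motion": [{"xyz": [0.0035,0,0.007],"angular": [0,60,0]},{"xyz": [0.0035,0,0.007],"angular": [0,60,0]},{"xyz": [0.0035,0,0.007],"angular": [0,60,0]},{"xyz": [0.0035,0,0.007],"angular": [0,60,0]},{"xyz": [0.0035,0,0.007],"angular": [0,60,0]},{"xyz": [0.0035,0,0.007],"angular": [0,60,0]},{"xyz": [0.0035,0,0.007],"angular": [0,60,0]},{"xyz": [0.0035,0,0.007],"angular": [0,60,0]},{"xyz": [0.0035,0,0.007],"angular": [0,60,0]},{"xyz": [0.0035,0,0.007],"angular": [0,60,0]},{"xyz": [0.0035,0,0.007],"angular": [0,60,0]}]}}

```text
clock: 11.5
position: [0.4993, -0.1949, 0.1021]
ee_rot: [0.612, 0.614, 0.353, -0.352]
ft_force: [-0.3, -0.1, 0.0]
grip_width: 0.698
grasp_force: 0.0
```

```bash
python3 - <<'E'
from h import *
now(); chain(([.4986,-.212,.025],90,60)); snap('wrist','w2'); c=load('w2')
print([proj(c,p).round() for p in ((.4986,-.167,.04),(.4986,-.227,.04),(.4986,-.247,.02))])
E
```

```text
t 11.5 gp [ 0.4994 -0.2113  0.1117] psi 90.11 phi 59.81 roll 0.12 q [ 1.13  0.88 -0.63  1.43 -0.37  1.58  0.66] grip 0.698 0.0 F [-0.3 -0.1  0. ]
xyz [-0.0752, -0.0009, 0.043] ang [-0.04, 0.19, 0.16] rows 1.7
[array([321., 331.]), array([320., 446.]), array([320., 506.])]
```

View pics/w2.png

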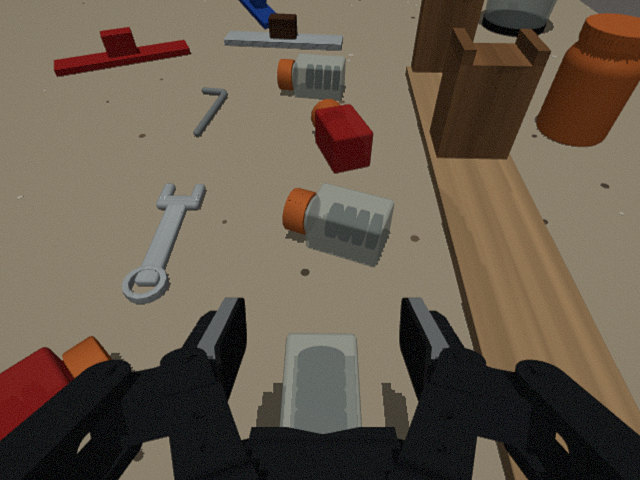

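The jar's foot edge is at (321,334), against a prediction of (321,331), and it lies centred between the fingers. Descend and grip at the 60° tilt.

Emit:
{"op": "carry_out", "data": {"motion": [{"xyz": [-0.037,-0.0005,0.0215],"angular": [0,0,0]},{"xyz": [-0.06,-0.0005,0.0345],"angular": [0,0,0]},{"xyz": [-0.0745,-0.0005,0.043],"angular": [0,0,0]},{"xyz": [-0.0745,-0.0005,0.043],"angular": [0,0,0]},{"xyz": [-0.0745,-0.0005,0.043],"angular": [0,0,0]}]}}

```text
clock: 12.05
position: [0.4986, -0.1954, 0.0154]
ee_rot: [0.612, 0.612, 0.354, -0.354]
ft_force: [0.7, -0.6, 0.7]
grip_width: 0.701
grasp_force: 0.0
```

Emit:
{"op": "carry_out", "data": {"motion": [{"xyz": [0,0,0],"angular": [0,0,0]},{"xyz": [0,0,0],"angular": [0,0,0]},{"xyz": [0,0,0],"angular": [0,0,0]},{"xyz": [0,0,0],"angular": [0,0,0]},{"xyz": [0,0,0],"angular": [0,0,0]},{"xyz": [0,0,0],"angular": [0,0,0]},{"xyz": [0,0,0],"angular": [0,0,0]},{"xyz": [0,0,0],"angular": [0,0,0]}], "hand": 0.3, "grip_force": 50}}

```text
clock: 12.85
position: [0.4987, -0.1959, 0.0156]
ee_rot: [0.612, 0.612, 0.354, -0.353]
ft_force: [-0.1, -1.7, 7.2]
grip_width: 0.461
grasp_force: 50.6
```

```bash
cat >> h.py <<'E'
def place(foot,axis,goal,yaw=-1.7,z=.012,tilt=None):
    """jar foot centre & axis now (gripped); -> gp, psi, phi to stand it at goal xy"""
    o=get_obs(); Rn=R.from_quat(o['ee_rot']); p=o['position']; gp=p-.019*Rn.as_matrix()[:,2]
    off=Rn.inv().apply(np.array(gp)-foot); ax=Rn.inv().apply(axis)
    # tilt so that axis is vertical: angle of axis in tool xz
    phi=-np.degrees(np.arctan2(ax[0],-ax[2])) if tilt is None else tilt
    for s in (phi,-phi):
        if ori(yaw,s).apply(ax)[2]>.99: phi=s
    T=ori(yaw,phi); g=np.array([*goal,z])+T.apply(off); print('gp',g.round(4),'psi',yaw,'phi',round(phi,2),'up',T.apply(ax).round(3)); return g,yaw,phi
E
python3 - <<'E'
from h import *
now()
f=np.array([.4986,-.1675,.02]); g=place(f,np.array([0,-1,0.]),(.6377,-.193))
chain(([.5,-.2,.16],90,30),([.55,-.2,.17],90,-30),([.60,-.19,.17],45,-30),([.63,-.193,.13],-1.7,-30))
E
```

```text
t 12.85 gp [ 0.4987 -0.2123  0.0251] psi 89.97 phi 60.07 roll 0.08 q [ 1.11  1.01 -0.59  1.42 -0.32  1.49  0.73] grip 0.461 50.6 F [-0.1 -1.7  7.2]
gp [ 0.6428 -0.1933  0.0568] psi -1.7 phi -29.93 up [-0. -0.  1.]
xyz [0.1136, 0.0015, -0.0592] ang [0.08, -30.07, 0.04] rows 3.5
xyz [-0.0115, 0.05, -0.0182] ang [0.0, -60.0, 0.0] rows 7.0
xyz [0.0111, 0.0433, -0.0064] ang [22.5, -0.0, 38.97] rows 5.2
xyz [0.0391, 0.0164, 0.0236] ang [23.35, 0.0, 40.44] rows 5.4
```

Emit:
{"op": "carry_out", "data": {"motion": [{"xyz": [0.04,0.0005,-0.02],"angular": [0,0,0]},{"xyz": [0.114,0.0015,-0.059],"angular": [0,-30,0]},{"xyz": [0.114,0.0015,-0.059],"angular": [0,-30,0]},{"xyz": [0.114,0.0015,-0.059],"angular": [0,-30,0]},{"xyz": [0.114,0.0015,-0.059],"angular": [0,-30,0]},{"xyz": [0.114,0.0015,-0.059],"angular": [0,-30,0]}]}}

```text
clock: 13.45
position: [0.5006, -0.1874, 0.1451]
ee_rot: [0.681, 0.685, 0.183, -0.181]
ft_force: [-0.8, 0.6, -0.8]
grip_width: 0.461
grasp_force: 50.5
```

Emit:
{"op": "carry_out", "data": {"motion": [{"xyz": [-0.0115,0.05,-0.018],"angular": [0,-60,0]},{"xyz": [-0.0115,0.05,-0.018],"angular": [0,-60,0]},{"xyz": [-0.0115,0.05,-0.018],"angular": [0,-60,0]},{"xyz": [-0.0115,0.05,-0.018],"angular": [0,-60,0]},{"xyz": [-0.0115,0.05,-0.018],"angular": [0,-60,0]},{"xyz": [-0.0115,0.05,-0.018],"angular": [0,-60,0]},{"xyz": [-0.0115,0.05,-0.018],"angular": [0,-60,0]},{"xyz": [-0.0115,0.05,-0.018],"angular": [0,-60,0]},{"xyz": [-0.0115,0.05,-0.018],"angular": [0,-60,0]}]}}

```text
clock: 14.35
position: [0.5488, -0.2084, 0.1502]
ee_rot: [0.683, 0.684, -0.183, 0.18]
ft_force: [0.3, -0.2, -0.3]
grip_width: 0.462
grasp_force: 50.9
```

```bash
python3 - <<'E'
from h import *
now()
chain(([.6428,-.1933,.12],-1.7,-29.9),([.6428,-.1933,.057],-1.7,-29.9))
E
```

```text
t 14.35 gp [ 0.5488 -0.1989  0.1667] psi 90.0 phi -29.74 roll -0.29 q [ 0.41  0.32 -0.49  1.78  0.72  1.22 -0.37] grip 0.462 50.9 F [ 0.3 -0.2 -0.3]
xyz [0.0362, 0.0848, 0.0325] ang [45.4, 0.11, 79.67] rows 10.7
xyz [0.0314, -0.0, 0.0546] ang [0.0, 0.0, 0.0] rows 1.3
```

Emit:
{"op": "carry_out", "data": {"motion": [{"xyz": [0.036,0.085,0.0325],"angular": [45.4,0,79.7]},{"xyz": [0.036,0.085,0.0325],"angular": [45.4,0,79.7]},{"xyz": [0.036,0.085,0.0325],"angular": [45.4,0,79.7]},{"xyz": [0.036,0.085,0.0325],"angular": [45.4,0,79.7]},{"xyz": [0.036,0.085,0.0325],"angular": [45.4,0,79.7]},{"xyz": [0.036,0.085,0.0325],"angular": [45.4,0,79.7]},{"xyz": [0.036,0.085,0.0325],"angular": [45.4,0,79.7]},{"xyz": [0.036,0.085,0.0325],"angular": [45.4,0,79.7]},{"xyz": [0.036,0.085,0.0325],"angular": [45.4,0,79.7]},{"xyz": [0.036,0.085,0.0325],"angular": [45.4,0,79.7]},{"xyz": [0.036,0.085,0.0325],"angular": [45.4,0,79.7]},{"xyz": [0.036,0.085,0.0325],"angular": [45.4,0,79.7]}]}}

```text
clock: 15.55
position: [0.6335, -0.1988, 0.1049]
ee_rot: [0.966, -0.019, -0.257, -0.003]
ft_force: [0.5, -1.0, -0.3]
grip_width: 0.466
grasp_force: 51.2
```

Emit:
{"op": "carry_out", "data": {"motion": [{"xyz": [0,0,0],"angular": [0,0,0]},{"xyz": [0,0,0],"angular": [0,0,0]},{"xyz": [0,0,0],"angular": [0,0,0]}]}}

```text
clock: 15.85
position: [0.6346, -0.193, 0.1059]
ee_rot: [0.967, -0.014, -0.256, -0.002]
ft_force: [-0.4, 0.2, -1.2]
grip_width: 0.461
grasp_force: 51.2
```

```bash
python3 - <<'E'
from h import *
now()
chain(([.6428,-.1933,.06],-1.7,-29.9),([.6428,-.1933,.057],-1.7,-29.9))
c=snap('side','s1'); cv2.imwrite('pics/s1c.png',cv2.resize(c['img'][180:420,280:520,::-1],None,fx=2.5,fy=2.5))
E
```

```text
t 15.85 gp [ 0.644  -0.1932  0.1224] psi -1.58 phi -29.69 roll 0.18 q [ 0.31  0.93 -0.27  0.91  0.26  1.84 -1.51] grip 0.461 51.2 F [-0.4  0.2 -1.2]
xyz [0.0298, -0.0002, 0.0548] ang [0.21, -0.21, 0.01] rows 1.2
xyz [0.0015, -0.0, 0.0026] ang [0.0, 0.0, 0.0] rows 0.1
```

View pics/s1c.png

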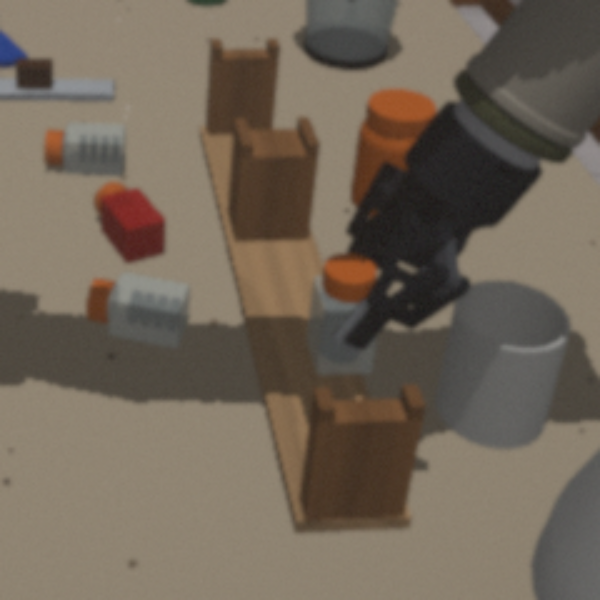

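The jar hangs upright over the board at about (345,315) in the crop, clear of the mug and the posts. Lower it.

Emit:
{"op": "carry_out", "data": {"motion": [{"xyz": [0.015,0,0.027],"angular": [0,0,0]},{"xyz": [0.027,0,0.05],"angular": [0.2,-0.2,0]},{"xyz": [0.0305,0,0.0555],"angular": [0.2,-0.2,0]},{"xyz": [0.0305,0,0.0555],"angular": [0.2,-0.2,0]},{"xyz": [0.0305,0,0.0555],"angular": [0.2,-0.2,0]}]}}

```text
clock: 16.4
position: [0.6338, -0.1936, 0.0431]
ee_rot: [0.966, -0.015, -0.258, -0.003]
ft_force: [1.3, 0.7, -1.1]
grip_width: 0.46
grasp_force: 51.5
```

Emit:
{"op": "carry_out", "data": {"motion": [{"xyz": [0.0005,0,0.001],"angular": [0,0,0]},{"xyz": [0.001,0,0.002],"angular": [0,0,0]},{"xyz": [0.001,0,0.002],"angular": [0,0,0]}]}}

```text
clock: 16.7
position: [0.6339, -0.1939, 0.0415]
ee_rot: [0.966, -0.015, -0.257, -0.003]
ft_force: [0.5, -0.0, 4.9]
grip_width: 0.463
grasp_force: 52.0
```

```bash
python3 - <<'E'
from h import *
now()
E
```

```text
t 16.7 gp [ 0.6433 -0.1942  0.058 ] psi -1.82 phi -29.82 roll 0.07 q [ 0.32  0.98 -0.27  0.95  0.26  1.75 -1.52] grip 0.463 52.0 F [ 0.5 -0.   4.9]
```

Emit:
{"op": "carry_out", "data": {"motion": [{"xyz": [0,0,0],"angular": [0,0,0]},{"xyz": [0,0,0],"angular": [0,0,0]},{"xyz": [0,0,0],"angular": [0,0,0]},{"xyz": [0,0,0],"angular": [0,0,0]},{"xyz": [-0.01,0,-0.017],"angular": [0,0,0]},{"xyz": [-0.03,0,-0.052],"angular": [0,0,0]},{"xyz": [-0.055,0,-0.095],"angular": [0,0,0]},{"xyz": [-0.055,0,-0.095],"angular": [0,0,0]},{"xyz": [-0.055,0,-0.095],"angular": [0,0,0]}], "hand": 0.62}}

```text
clock: 17.6
position: [0.6339, -0.194, 0.1531]
ee_rot: [0.967, -0.016, -0.256, -0.003]
ft_force: [-0.1, 0.6, -0.8]
grip_width: 0.623
grasp_force: 0.0
```

```bash
python3 - <<'E'
from h import *
now()
chain(([.515,-.0593,.15],-18,0),([.515,-.0593,.025],-18,0))
c=snap('side','s2'); cv2.imwrite('pics/s2c.png',cv2.resize(c['img'][180:420,280:520,::-1],None,fx=2.5,fy=2.5))
E
```

```text
t 17.6 gp [ 0.6433 -0.1943  0.1696] psi -1.84 phi -29.63 roll 0.12 q [ 0.31  0.89 -0.27  0.87  0.25  1.92 -1.5 ] grip 0.623 0.0 F [-0.1  0.6 -0.8]
xyz [-0.0963, -0.1308, 0.0799] ang [4.29, 29.42, 15.76] rows 3.9
xyz [0.0, 0.0, 0.125] ang [0.0, 0.0, 0.0] rows 2.5
```

View pics/s2c.png

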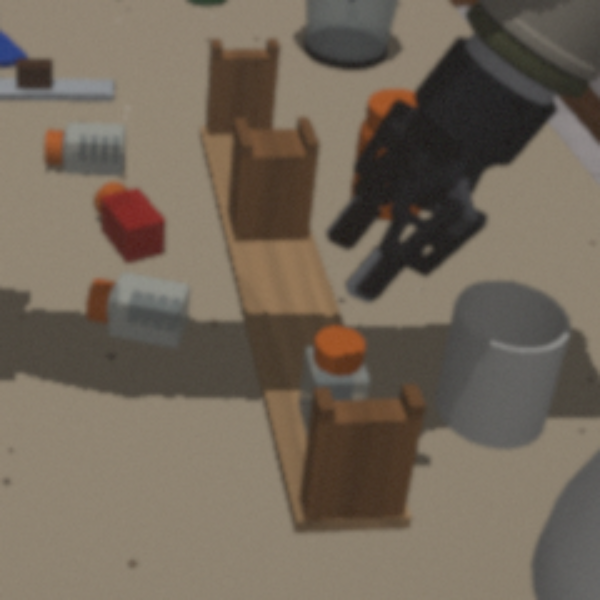

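Jar C stands upright in the wide bay at about (338,365) in the crop. Next is jar B.

Emit:
{"op": "carry_out", "data": {"motion": [{"xyz": [-0.096,-0.131,0.08],"angular": [4.3,29.4,15.8]},{"xyz": [-0.096,-0.131,0.08],"angular": [4.3,29.4,15.8]},{"xyz": [-0.096,-0.131,0.08],"angular": [4.3,29.4,15.8]},{"xyz": [-0.096,-0.131,0.08],"angular": [4.3,29.4,15.8]},{"xyz": [-0.096,-0.131,0.08],"angular": [4.3,29.4,15.8]},{"xyz": [-0.096,-0.131,0.08],"angular": [4.3,29.4,15.8]},{"xyz": [-0.096,-0.131,0.08],"angular": [4.3,29.4,15.8]}], "hand": 0.7}}

```text
clock: 18.35
position: [0.511, -0.0586, 0.1277]
ee_rot: [0.988, -0.156, -0.004, 0.001]
ft_force: [1.2, -0.3, 0.8]
grip_width: 0.702
grasp_force: 0.0
```

```bash
python3 - <<'E'
from h import *
now()
chain(([.516,-.0595,.025],-18,0)); c=snap('wrist','w3')
hsv=cv2.cvtColor(c['img'],cv2.COLOR_RGB2HSV); m=cv2.inRange(hsv,(5,150,90),(18,255,255)); n,l,s,ce=cv2.connectedComponentsWithStats(m)
print([(s[i].tolist(),ce[i].round(1).tolist()) for i in range(1,n) if s[i][4]>200])
print([proj(c,p).round() for p in ((.5468,-.0696,.04),(.4706,-.0449,.02))])
cv2.imwrite('pics/w3c.png',c['img'][100:400,180:480,::-1])
E
```

```text
t 18.35 gp [ 0.5111 -0.0586  0.1467] psi -17.92 phi -0.42 roll 0.17 q [ 0.38  0.21 -0.39  1.85  0.09  1.1  -1.93] grip 0.702 0.0 F [ 1.2 -0.3  0.8]
xyz [0.0059, -0.0011, 0.1216] ang [0.17, 0.42, 0.07] rows 2.4
[([304, 278, 39, 26, 640], [326.4, 289.3]), ([76, 297, 46, 43, 1048], [95.5, 321.1]), ([545, 342, 24, 33, 391], [557.7, 358.3]), ([0, 397, 37, 37, 693], [15.9, 415.6])]
[array([320., 185.]), array([320., 295.])]
```

View pics/w3c.png

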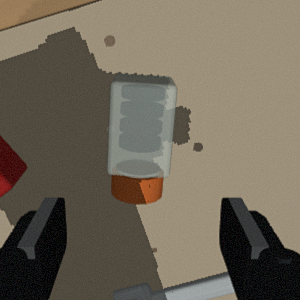

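```bash
python3 - <<'E'
from h import *
now()
chain(([.519,-.0625,.025],-21,0),([.51,-.08,.085],35,0),([.5,-.09,.085],90,0))
E
```

```text
t 18.4 gp [ 0.5139 -0.0593  0.1477] psi -18.0 phi -0.28 roll 0.08 q [ 0.38  0.21 -0.39  1.85  0.09  1.1  -1.93] grip 0.697 0.0 F [ 0.7 -0.1  1. ]
xyz [0.0065, 0.0013, 0.1227] ang [0.09, 0.28, 3.0] rows 2.5
xyz [-0.0021, 0.0196, -0.06] ang [0.0, 0.0, -56.0] rows 6.5
xyz [-0.0139, 0.0025, 0.0] ang [0.0, 0.0, -55.0] rows 6.4
```

The wrist crop shows jar B with its foot edge at (325,180) and cap end at (318,302) in the full image, so the heading is about −21°. I correct for that, descend, grip, and lift with a turn.

Emit:
{"op": "carry_out", "data": {"motion": [{"xyz": [0.005,0.0018,0.05],"angular": [0,0,3]},{"xyz": [0.005,0.0018,0.1],"angular": [0,0,3]},{"xyz": [0.005,0.0018,0.125],"angular": [0,0,3]},{"xyz": [0.005,0.0018,0.125],"angular": [0,0,3]},{"xyz": [0.005,0.0018,0.125],"angular": [0,0,3]}]}}

```text
clock: 18.9
position: [0.5194, -0.0624, 0.0038]
ee_rot: [0.983, -0.183, -0.002, -0.0]
ft_force: [0.1, 0.2, 1.9]
grip_width: 0.698
grasp_force: 0.0
```

Emit:
{"op": "carry_out", "data": {"motion": [{"xyz": [0,0,0],"angular": [0,0,0]},{"xyz": [0,0,0],"angular": [0,0,0]},{"xyz": [0,0,0],"angular": [0,0,0]},{"xyz": [0,0,0],"angular": [0,0,0]},{"xyz": [0,0,0],"angular": [0,0,0]},{"xyz": [0,0,0],"angular": [0,0,0]},{"xyz": [0,0,0],"angular": [0,0,0]},{"xyz": [0,0,0],"angular": [0,0,0]}], "hand": 0.3, "grip_force": 40}}

```text
clock: 19.7
position: [0.5198, -0.0624, 0.0054]
ee_rot: [0.983, -0.183, -0.0, -0.0]
ft_force: [2.2, -0.0, 6.6]
grip_width: 0.46
grasp_force: 41.4
```

Emit:
{"op": "carry_out", "data": {"motion": [{"xyz": [0,0,-0.045],"angular": [0,0,0]},{"xyz": [-0.002,0.0196,-0.06],"angular": [0,0,-56]},{"xyz": [-0.002,0.0196,-0.06],"angular": [0,0,-56]},{"xyz": [-0.002,0.0196,-0.06],"angular": [0,0,-56]},{"xyz": [-0.002,0.0196,-0.06],"angular": [0,0,-56]},{"xyz": [-0.002,0.0196,-0.06],"angular": [0,0,-56]},{"xyz": [-0.002,0.0196,-0.06],"angular": [0,0,-56]},{"xyz": [-0.002,0.0196,-0.06],"angular": [0,0,-56]},{"xyz": [-0.002,0.0196,-0.06],"angular": [0,0,-56]}]}}

```text
clock: 20.6
position: [0.5093, -0.08, 0.064]
ee_rot: [0.954, 0.301, -0.002, -0.001]
ft_force: [-0.4, -0.0, -1.0]
grip_width: 0.464
grasp_force: 41.1
```

Emit:
{"op": "carry_out", "data": {"motion": [{"xyz": [-0.014,0.0025,0],"angular": [0,0,-55]},{"xyz": [-0.014,0.0025,0],"angular": [0,0,-55]},{"xyz": [-0.014,0.0025,0],"angular": [0,0,-55]},{"xyz": [-0.014,0.0025,0],"angular": [0,0,-55]},{"xyz": [-0.014,0.0025,0],"angular": [0,0,-55]},{"xyz": [-0.014,0.0025,0],"angular": [0,0,-55]},{"xyz": [-0.014,0.0025,0],"angular": [0,0,-55]},{"xyz": [-0.014,0.0025,0],"angular": [0,0,-55]},{"xyz": [-0.014,0.0025,0],"angular": [0,0,-55]}]}}

```text
clock: 21.5
position: [0.4992, -0.0899, 0.0637]
ee_rot: [0.709, 0.706, -0.001, -0.002]
ft_force: [-0.5, 0.6, -0.2]
grip_width: 0.464
grasp_force: 41.1
```

```bash
python3 - <<'E'
from h import *
now()
chain(([.5,-.09,.0265],90,0))
E
```

```text
t 21.5 gp [ 0.4993 -0.09    0.0827] psi 89.76 phi 0.04 roll -0.26 q [ 0.67  0.32 -0.65  1.92  0.23  0.98 -0.09] grip 0.464 41.1 F [-0.5  0.6 -0.2]
xyz [-0.0001, 0.0011, 0.0562] ang [-0.26, -0.04, -0.24] rows 1.1
```

Emit:
{"op": "carry_out", "data": {"motion": [{"xyz": [0,0.0005,0.03],"angular": [0,0,0]},{"xyz": [0,0.0005,0.0575],"angular": [0,0,0]},{"xyz": [0,0.0005,0.0575],"angular": [0,0,0]},{"xyz": [0,0.0005,0.0575],"angular": [0,0,0]},{"xyz": [0,0.0005,0.0575],"angular": [0,0,0]}]}}

```text
clock: 22.0
position: [0.4995, -0.0898, 0.0064]
ee_rot: [0.708, 0.707, -0.001, -0.002]
ft_force: [-0.1, 0.1, -0.5]
grip_width: 0.466
grasp_force: 44.9
```

Emit:
{"op": "carry_out", "data": {"motion": [{"xyz": [0,0,0],"angular": [0,0,0]},{"xyz": [0,0,0],"angular": [0,0,0]},{"xyz": [0,0,0],"angular": [0,0,0]},{"xyz": [0,0,0],"angular": [0,0,0]},{"xyz": [0,0,-0.05],"angular": [0,0,0]},{"xyz": [0,0,-0.1],"angular": [0,0,0]},{"xyz": [0,0,-0.1],"angular": [0,0,0]}], "hand": 0.7}}

```text
clock: 22.7
position: [0.5036, -0.09, 0.1121]
ee_rot: [0.707, 0.707, 0.001, 0.002]
ft_force: [1.5, -0.3, -1.3]
grip_width: 0.7
grasp_force: 0.0
```

Emit:
{"op": "carry_out", "data": {"motion": [{"xyz": [0.0035,0,0.007],"angular": [0,60,0]},{"xyz": [0.0035,0,0.007],"angular": [0,60,0]},{"xyz": [0.0035,0,0.007],"angular": [0,60,0]},{"xyz": [0.0035,0,0.007],"angular": [0,60,0]},{"xyz": [0.0035,0,0.007],"angular": [0,60,0]},{"xyz": [0.0035,0,0.007],"angular": [0,60,0]},{"xyz": [0.0035,0,0.007],"angular": [0,60,0]},{"xyz": [0.0035,0,0.007],"angular": [0,60,0]},{"xyz": [0.0035,0,0.007],"angular": [0,60,0]},{"xyz": [0.0035,0,0.007],"angular": [0,60,0]},{"xyz": [0.0035,0,0.007],"angular": [0,60,0]}]}}

```text
clock: 23.8
position: [0.5004, -0.0855, 0.1006]
ee_rot: [0.613, 0.613, 0.351, -0.353]
ft_force: [-0.5, -0.1, 0.6]
grip_width: 0.7
grasp_force: 0.0
```

```bash
python3 - <<'E'
from h import *
now(); chain(([.4997,-.103,.025],90,60)); c=snap('wrist','w4')
print([proj(c,p).round() for p in ((.4997,-.058,.04),(.4997,-.118,.04))])
cv2.imwrite('pics/w4c.png',cv2.resize(c['img'][280:460,220:420,::-1],None,fx=2.5,fy=2.5))
E
```

```text
t 23.8 gp [ 0.5005 -0.1019  0.1102] psi 90.12 phi 59.78 roll -0.13 q [ 1.12  0.8  -0.72  1.64 -0.42  1.39  0.62] grip 0.7 0.0 F [-0.5 -0.1  0.6]
xyz [-0.0741, -0.0005, 0.0419] ang [-0.17, 0.22, -0.05] rows 1.7
[array([322., 330.]), array([321., 446.])]
```

View pics/w4c.png

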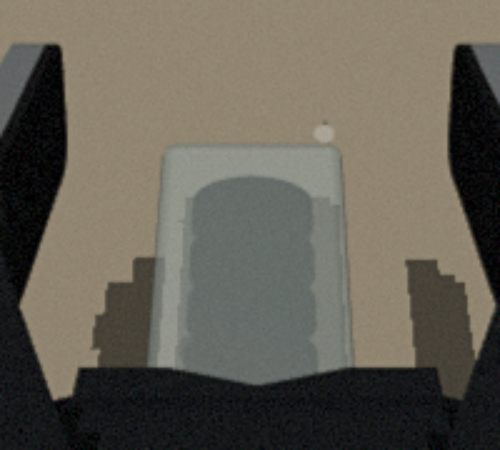

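Emit:
{"op": "carry_out", "data": {"motion": [{"xyz": [-0.037,-0.0005,0.0185],"angular": [0,0,0]},{"xyz": [-0.062,-0.0005,0.0315],"angular": [0,0,0]},{"xyz": [-0.0755,-0.0005,0.0395],"angular": [0,0,0]},{"xyz": [-0.0755,-0.0005,0.0395],"angular": [0,0,0]},{"xyz": [-0.0755,-0.0005,0.0395],"angular": [0,0,0]}]}}

```text
clock: 24.35
position: [0.4996, -0.0896, 0.0152]
ee_rot: [0.613, 0.612, 0.353, -0.355]
ft_force: [-0.2, -0.3, 0.2]
grip_width: 0.7
grasp_force: 0.0
```

Emit:
{"op": "carry_out", "data": {"motion": [{"xyz": [0,0,0],"angular": [0,0,0]},{"xyz": [0,0,0],"angular": [0,0,0]},{"xyz": [0,0,0],"angular": [0,0,0]},{"xyz": [0,0,0],"angular": [0,0,0]},{"xyz": [0,0,0],"angular": [0,0,0]},{"xyz": [0,0,0],"angular": [0,0,0]},{"xyz": [0,0,0],"angular": [0,0,0]},{"xyz": [0,0,0],"angular": [0,0,0]}], "hand": 0.3, "grip_force": 50}}

```text
clock: 25.15
position: [0.4996, -0.09, 0.0153]
ee_rot: [0.613, 0.611, 0.353, -0.355]
ft_force: [-0.7, -1.3, 6.8]
grip_width: 0.465
grasp_force: 50.5
```

```bash
python3 - <<'E'
from h import *
now()
f=np.array([.4997,-.062,.02]); g=place(f,np.array([0,-1,0.]),(.640,-.113))
chain(([.5,-.1,.16],90,30),([.55,-.11,.17],90,-30),(g[0]*[1,1,0]+[0,0,.122],g[1],g[2]),(g[0]+[0,0,.0015],g[1],g[2]))
E
```

```text
t 25.15 gp [ 0.4996 -0.1065  0.0248] psi 89.97 phi 60.07 roll -0.18 q [ 1.09  0.94 -0.67  1.63 -0.37  1.31  0.69] grip 0.465 50.5 F [-0.7 -1.3  6.8]
gp [ 0.6448 -0.1131  0.0565] psi -1.7 phi -29.93 up [-0.    -0.001  1.   ]
xyz [0.1109, 0.0, -0.0644] ang [-0.1, -30.07, -0.15] rows 3.5
xyz [-0.0201, 0.05, -0.0232] ang [0.0, -60.0, 0.0] rows 7.0
xyz [0.0298, 0.0853, 0.0382] ang [45.8, 0.05, 79.44] rows 10.7
xyz [0.0319, 0.0, 0.0555] ang [0.0, 0.0, 0.0] rows 1.3
```

Emit:
{"op": "carry_out", "data": {"motion": [{"xyz": [0.04,0,-0.023],"angular": [0,0,0]},{"xyz": [0.111,0,-0.064],"angular": [0,-30,0]},{"xyz": [0.111,0,-0.064],"angular": [0,-30,0]},{"xyz": [0.111,0,-0.064],"angular": [0,-30,0]},{"xyz": [0.111,0,-0.064],"angular": [0,-30,0]},{"xyz": [0.111,0,-0.064],"angular": [0,-30,0]}]}}

```text
clock: 25.75
position: [0.5003, -0.0874, 0.1444]
ee_rot: [0.682, 0.685, 0.181, -0.182]
ft_force: [-0.4, 1.1, -1.3]
grip_width: 0.463
grasp_force: 50.5
```

Emit:
{"op": "carry_out", "data": {"motion": [{"xyz": [-0.02,0.05,-0.023],"angular": [0,-60,0]},{"xyz": [-0.02,0.05,-0.023],"angular": [0,-60,0]},{"xyz": [-0.02,0.05,-0.023],"angular": [0,-60,0]},{"xyz": [-0.02,0.05,-0.023],"angular": [0,-60,0]},{"xyz": [-0.02,0.05,-0.023],"angular": [0,-60,0]},{"xyz": [-0.02,0.05,-0.023],"angular": [0,-60,0]},{"xyz": [-0.02,0.05,-0.023],"angular": [0,-60,0]},{"xyz": [-0.02,0.05,-0.023],"angular": [0,-60,0]},{"xyz": [-0.02,0.05,-0.023],"angular": [0,-60,0]}]}}

```text
clock: 26.65
position: [0.5486, -0.1185, 0.1495]
ee_rot: [0.682, 0.684, -0.185, 0.178]
ft_force: [-0.3, -0.3, -1.4]
grip_width: 0.459
grasp_force: 50.9
```

Emit:
{"op": "carry_out", "data": {"motion": [{"xyz": [0.03,0.085,0.038],"angular": [45.7,0,79.4]},{"xyz": [0.03,0.085,0.038],"angular": [45.7,0,79.4]},{"xyz": [0.03,0.085,0.038],"angular": [45.7,0,79.4]},{"xyz": [0.03,0.085,0.038],"angular": [45.7,0,79.4]},{"xyz": [0.03,0.085,0.038],"angular": [45.7,0,79.4]},{"xyz": [0.03,0.085,0.038],"angular": [45.7,0,79.4]},{"xyz": [0.03,0.085,0.038],"angular": [45.7,0,79.4]},{"xyz": [0.03,0.085,0.038],"angular": [45.7,0,79.4]},{"xyz": [0.03,0.085,0.038],"angular": [45.7,0,79.4]},{"xyz": [0.03,0.085,0.038],"angular": [45.7,0,79.4]},{"xyz": [0.03,0.085,0.038],"angular": [45.7,0,79.4]},{"xyz": [0.03,0.085,0.038],"angular": [45.7,0,79.4]}]}}

```text
clock: 27.85
position: [0.6339, -0.1171, 0.1025]
ee_rot: [0.965, -0.018, -0.261, -0.005]
ft_force: [0.3, -1.6, -0.7]
grip_width: 0.462
grasp_force: 51.2
```

Emit:
{"op": "carry_out", "data": {"motion": [{"xyz": [0,0,0],"angular": [0,0,0]},{"xyz": [0,0,0],"angular": [0,0,0]},{"xyz": [0,0,0],"angular": [0,0,0]}]}}

```text
clock: 28.15
position: [0.6343, -0.111, 0.1033]
ee_rot: [0.965, -0.012, -0.26, -0.004]
ft_force: [0.1, 0.2, -1.0]
grip_width: 0.456
grasp_force: 51.2
```

```bash
python3 - <<'E'
from h import *
now()
chain(([.6448,-.1131,.058],-1.7,-29.9))
E
```

```text
t 28.15 gp [ 0.6439 -0.1113  0.1197] psi -1.49 phi -30.19 roll -0.04 q [ 0.25  0.9  -0.34  0.97  0.24  1.83 -1.63] grip 0.456 51.2 F [ 0.1  0.2 -1. ]
xyz [0.032, 0.0018, 0.0529] ang [0.07, 0.29, 0.2] rows 1.2
```

Emit:
{"op": "carry_out", "data": {"motion": [{"xyz": [0.016,0.001,0.026],"angular": [0,0,0]},{"xyz": [0.028,0.0015,0.047],"angular": [0,0.2,0.2]},{"xyz": [0.032,0.0015,0.053],"angular": [0,0.2,0.2]},{"xyz": [0.032,0.0015,0.053],"angular": [0,0.2,0.2]},{"xyz": [0.032,0.0015,0.053],"angular": [0,0.2,0.2]}]}}

```text
clock: 28.65
position: [0.6355, -0.1128, 0.0418]
ee_rot: [0.966, -0.015, -0.259, -0.003]
ft_force: [-0.7, 1.0, -1.2]
grip_width: 0.459
grasp_force: 51.6
```

```bash
python3 - <<'E'
from h import *
now()
E
```

```text
t 28.65 gp [ 0.645  -0.113   0.0582] psi -1.72 phi -29.97 roll 0.1 q [ 0.26  0.96 -0.33  1.01  0.25  1.74 -1.64] grip 0.459 51.6 F [-0.7  1.  -1.2]
```

Not in contact yet, so I lower 2 mm more, then release.

Emit:
{"op": "carry_out", "data": {"motion": [{"xyz": [0.0005,0,0.001],"angular": [0,0,0]},{"xyz": [0.001,0,0.0018],"angular": [0,0,0]},{"xyz": [0.001,0,0.0018],"angular": [0,0,0]}]}}

```text
clock: 28.95
position: [0.6357, -0.1129, 0.0414]
ee_rot: [0.966, -0.015, -0.258, -0.003]
ft_force: [-1.5, 1.0, 10.7]
grip_width: 0.461
grasp_force: 52.8
```

```bash
python3 - <<'E'
from h import *
now()
E
```

```text
t 28.95 gp [ 0.6451 -0.1132  0.0579] psi -1.77 phi -29.95 roll 0.1 q [ 0.26  0.96 -0.33  1.01  0.25  1.74 -1.64] grip 0.461 52.8 F [-1.5  1.  10.7]
```

Emit:
{"op": "carry_out", "data": {"motion": [{"xyz": [0,0,0],"angular": [0,0,0]},{"xyz": [0,0,0],"angular": [0,0,0]},{"xyz": [0,0,0],"angular": [0,0,0]},{"xyz": [0,0,0],"angular": [0,0,0]},{"xyz": [-0.01,0,-0.017],"angular": [0,0,0]},{"xyz": [-0.03,0,-0.052],"angular": [0,0,0]},{"xyz": [-0.055,0,-0.095],"angular": [0,0,0]},{"xyz": [-0.055,0,-0.095],"angular": [0,0,0]},{"xyz": [-0.055,0,-0.095],"angular": [0,0,0]}], "hand": 0.62}}

```text
clock: 29.85
position: [0.6361, -0.1131, 0.152]
ee_rot: [0.966, -0.016, -0.257, -0.003]
ft_force: [-0.6, -0.4, -0.8]
grip_width: 0.625
grasp_force: 0.0
```

```bash
python3 - <<'E'
from h import *
now()
chain(([.4922,.198,.15],-7,0))
E
```

```text
t 29.85 gp [ 0.6455 -0.1133  0.1685] psi -1.82 phi -29.74 roll 0.15 q [ 0.25  0.87 -0.34  0.93  0.24  1.9  -1.63] grip 0.625 0.0 F [-0.6 -0.4 -0.8]
xyz [-0.1234, -0.3064, 0.0938] ang [1.49, 29.71, 5.02] rows 6.9
```

Emit:
{"op": "carry_out", "data": {"motion": [{"xyz": [-0.123,-0.306,0.094],"angular": [1.5,29.7,5]},{"xyz": [-0.123,-0.306,0.094],"angular": [1.5,29.7,5]},{"xyz": [-0.123,-0.306,0.094],"angular": [1.5,29.7,5]},{"xyz": [-0.123,-0.306,0.094],"angular": [1.5,29.7,5]},{"xyz": [-0.123,-0.306,0.094],"angular": [1.5,29.7,5]},{"xyz": [-0.123,-0.306,0.094],"angular": [1.5,29.7,5]},{"xyz": [-0.123,-0.306,0.094],"angular": [1.5,29.7,5]},{"xyz": [-0.123,-0.306,0.094],"angular": [1.5,29.7,5]},{"xyz": [-0.123,-0.306,0.094],"angular": [1.5,29.7,5]},{"xyz": [-0.123,-0.306,0.094],"angular": [1.5,29.7,5]}], "hand": 0.7}}

```text
clock: 30.85
position: [0.4911, 0.1972, 0.1281]
ee_rot: [0.998, -0.06, -0.003, 0.0]
ft_force: [0.5, -0.3, 0.4]
grip_width: 0.701
grasp_force: 0.0
```

```bash
python3 - <<'E'
from h import *
now()
chain(([.4922,.198,.025],-7,0)); c=snap('wrist','w5')
print([proj(c,p).round() for p in ((.5241,.1938,.04),(.4449,.2041,.02))])
cv2.imwrite('pics/w5c.png',c['img'][100:400,180:480,::-1])
E
```

```text
t 30.85 gp [0.4912 0.1972 0.1471] psi -6.94 phi -0.31 roll 0.04 q [ 0.05  0.26 -0.58  1.81  0.16  1.12 -2.28] grip 0.701 0.0 F [ 0.5 -0.3  0.4]
xyz [0.0017, -0.0011, 0.1221] ang [0.04, 0.31, 0.06] rows 2.4
[array([320., 192.]), array([320., 300.])]
```

View pics/w5c.png

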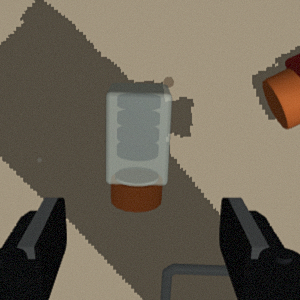

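Jar A's foot edge is at (320,193) as predicted, with its heading about 2° clockwise. Pick it and turn it.

```bash
python3 - <<'E'
from h import *
import numpy as np
p,q=rel([.4932,.1985,.0255],-9,0)
chain_=[([.495,.22,.085],40,0),([.5,.235,.085],90,0),([.5,.235,.0265],90,0)]
for w in chain_: p,q=rel(*w,p0=p,q0=q)
E
```

```text
xyz [0.002, -0.0024, 0.1217] ang [0.05, 0.29, 1.97] rows 2.4
xyz [-0.0016, -0.0215, -0.0595] ang [0.0, 0.0, -49.0] rows 5.7
xyz [0.0135, -0.0083, 0.0] ang [0.0, 0.0, -50.0] rows 5.8
xyz [0.0, 0.0, 0.0585] ang [0.0, 0.0, 0.0] rows 1.2
```

Emit:
{"op": "carry_out", "data": {"motion": [{"xyz": [0.001,-0.001,0.05],"angular": [0,0,2]},{"xyz": [0.001,-0.001,0.1],"angular": [0,0,2]},{"xyz": [0.001,-0.001,0.1245],"angular": [0,0,2]},{"xyz": [0.001,-0.001,0.1245],"angular": [0,0,2]},{"xyz": [0.001,-0.001,0.1245],"angular": [0,0,2]}]}}

```text
clock: 31.4
position: [0.4926, 0.1978, 0.0045]
ee_rot: [0.997, -0.079, -0.002, -0.0]
ft_force: [0.7, -0.5, 1.0]
grip_width: 0.702
grasp_force: 0.0
```

Emit:
{"op": "carry_out", "data": {"motion": [{"xyz": [0,0,0],"angular": [0,0,0]},{"xyz": [0,0,0],"angular": [0,0,0]},{"xyz": [0,0,0],"angular": [0,0,0]},{"xyz": [0,0,0],"angular": [0,0,0]},{"xyz": [0,0,0],"angular": [0,0,0]},{"xyz": [0,0,0],"angular": [0,0,0]},{"xyz": [0,0,0],"angular": [0,0,0]},{"xyz": [0,0,0],"angular": [0,0,0]}], "hand": 0.3, "grip_force": 40}}

```text
clock: 32.2
position: [0.4935, 0.1988, 0.006]
ee_rot: [0.997, -0.078, -0.001, -0.001]
ft_force: [-0.4, -0.8, 5.9]
grip_width: 0.462
grasp_force: 41.2
```

Emit:
{"op": "carry_out", "data": {"motion": [{"xyz": [0,0,-0.045],"angular": [0,0,0]},{"xyz": [-0.0015,-0.0215,-0.06],"angular": [0,0,-49]},{"xyz": [-0.0015,-0.0215,-0.06],"angular": [0,0,-49]},{"xyz": [-0.0015,-0.0215,-0.06],"angular": [0,0,-49]},{"xyz": [-0.0015,-0.0215,-0.06],"angular": [0,0,-49]},{"xyz": [-0.0015,-0.0215,-0.06],"angular": [0,0,-49]},{"xyz": [-0.0015,-0.0215,-0.06],"angular": [0,0,-49]},{"xyz": [-0.0015,-0.0215,-0.06],"angular": [0,0,-49]},{"xyz": [-0.0015,-0.0215,-0.06],"angular": [0,0,-49]}]}}

```text
clock: 33.1
position: [0.4943, 0.2199, 0.0646]
ee_rot: [0.94, 0.341, -0.002, -0.001]
ft_force: [0.4, 0.3, -1.6]
grip_width: 0.462
grasp_force: 41.2
```

Emit:
{"op": "carry_out", "data": {"motion": [{"xyz": [0.0135,-0.0085,0],"angular": [0,0,-50]},{"xyz": [0.0135,-0.0085,0],"angular": [0,0,-50]},{"xyz": [0.0135,-0.0085,0],"angular": [0,0,-50]},{"xyz": [0.0135,-0.0085,0],"angular": [0,0,-50]},{"xyz": [0.0135,-0.0085,0],"angular": [0,0,-50]},{"xyz": [0.0135,-0.0085,0],"angular": [0,0,-50]},{"xyz": [0.0135,-0.0085,0],"angular": [0,0,-50]},{"xyz": [0.0135,-0.0085,0],"angular": [0,0,-50]},{"xyz": [0.0135,-0.0085,0],"angular": [0,0,-50]}]}}

```text
clock: 34.0
position: [0.4989, 0.2352, 0.0641]
ee_rot: [0.708, 0.706, -0.001, -0.002]
ft_force: [0.4, 0.3, -1.7]
grip_width: 0.46
grasp_force: 41.2
```

```bash
python3 - <<'E'
from sim import *
from fast import sim as fs
from h import now,get_obs,chain
now(); q=np.array(get_obs()['joint_pos'])
for n,g,a,b in [('dn',[.5,.235,.0265],90,0),('up',[.5,.235,.1265],90,0),('t60',[.5,.222,.11],90,60),('g',[.5,.222,.025],90,60),('up30',[.5,.222,.16],90,30),('t-30',[.55,.1,.17],90,-30),('pre',[.6475,-.033,.122],-1.7,-30)]:
    t=pose(g,a,b); q=fs(q,*t,rows=18,lam=.1,it=2); print(n,q.round(2),np.minimum(q-lo,hi-q).min().round(2))
chain(([.5,.235,.0265],90,0))
E
```

```text
t 34.0 gp [0.499  0.2352 0.0831] psi 89.81 phi 0.03 roll -0.26 q [ 0.2   0.48 -0.87  1.8   0.42  1.06 -0.83] grip 0.46 41.2 F [ 0.4  0.3 -1.7]
dn [ 0.16  0.55 -0.83  1.84  0.49  0.97 -0.89] 0.58
up [ 0.23  0.42 -0.91  1.77  0.36  1.13 -0.8 ] 0.56
t60 [ 1.04  0.95 -1.27  1.98 -0.24  0.75  0.15] 0.2
g [ 0.97  1.08 -1.15  1.97 -0.17  0.66  0.24] 0.32
up30 [ 0.8   0.42 -1.18  1.9  -0.14  0.91 -0.24] 0.29
t-30 [ 0.09  0.51 -0.79  1.62  0.74  1.57 -0.87] 0.49
pre [ 0.22  0.9  -0.47  1.    0.27  1.83 -1.78] 0.23
xyz [-0.0002, 0.0013, 0.0566] ang [-0.26, -0.03, -0.19] rows 1.1
```

Emit:
{"op": "carry_out", "data": {"motion": [{"xyz": [0,0.001,0.03],"angular": [0,0,0]},{"xyz": [0,0.001,0.0575],"angular": [0,0,0]},{"xyz": [0,0.001,0.0575],"angular": [0,0,0]},{"xyz": [0,0.001,0.0575],"angular": [0,0,0]},{"xyz": [0,0.001,0.0575],"angular": [0,0,0]}]}}

```text
clock: 34.5
position: [0.4997, 0.2354, 0.0069]
ee_rot: [0.707, 0.707, -0.001, -0.002]
ft_force: [0.0, 0.1, -1.1]
grip_width: 0.462
grasp_force: 45.4
```

Emit:
{"op": "carry_out", "data": {"motion": [{"xyz": [0,0,0],"angular": [0,0,0]},{"xyz": [0,0,0],"angular": [0,0,0]},{"xyz": [0,0,0],"angular": [0,0,0]},{"xyz": [0,0,0],"angular": [0,0,0]},{"xyz": [0,0,-0.05],"angular": [0,0,0]},{"xyz": [0,0,-0.1],"angular": [0,0,0]},{"xyz": [0,0,-0.1],"angular": [0,0,0]}], "hand": 0.7}}

```text
clock: 35.2
position: [0.5029, 0.2374, 0.1128]
ee_rot: [0.707, 0.707, 0.003, -0.0]
ft_force: [1.2, 0.9, 0.0]
grip_width: 0.698
grasp_force: 0.0
```

Emit:
{"op": "carry_out", "data": {"motion": [{"xyz": [0.0025,0,0.007],"angular": [0,60,0]},{"xyz": [0.0025,0,0.007],"angular": [0,60,0]},{"xyz": [0.0025,0,0.007],"angular": [0,60,0]},{"xyz": [0.0025,0,0.007],"angular": [0,60,0]},{"xyz": [0.0025,0,0.007],"angular": [0,60,0]},{"xyz": [0.0025,0,0.007],"angular": [0,60,0]},{"xyz": [0.0025,0,0.007],"angular": [0,60,0]},{"xyz": [0.0025,0,0.007],"angular": [0,60,0]},{"xyz": [0.0025,0,0.007],"angular": [0,60,0]},{"xyz": [0.0025,0,0.007],"angular": [0,60,0]},{"xyz": [0.0025,0,0.007],"angular": [0,60,0]},{"xyz": [0.0025,0,0.007],"angular": [0,60,0]}]}}

```text
clock: 36.4
position: [0.5001, 0.2381, 0.1002]
ee_rot: [0.613, 0.614, 0.351, -0.353]
ft_force: [0.5, 0.0, 1.4]
grip_width: 0.699
grasp_force: 0.0
```

```bash
python3 - <<'E'
from h import *
now(); chain(([.4997,.221,.025],90,60)); c=snap('wrist','w6')
for f in (.264,.266,.268,.270): print(f,proj(c,(.4997,f,.04)).round())
# foot edge: strongest vertical brightness edge in columns around the jar middle
g=cv2.cvtColor(c['img'],cv2.COLOR_RGB2GRAY).astype(float)[:,300:342].mean(1); d=np.diff(cv2.GaussianBlur(g[:,None],(1,5),0)[:,0]); print([(i,round(d[i],1)) for i in range(300,400) if abs(d[i])>2.0])
E
```

```text
t 36.4 gp [0.5002 0.2217 0.1098] psi 90.16 phi 59.73 roll -0.06 q [ 1.03  0.96 -1.25  1.97 -0.22  0.76  0.15] grip 0.699 0.0 F [0.5 0.  1.4]
xyz [-0.0735, -0.0003, 0.0422] ang [-0.17, 0.27, 0.02] rows 1.7
0.264 [322. 332.]
0.266 [322. 329.]
0.268 [322. 326.]
0.27 [322. 323.]
[(331, np.float64(2.0)), (332, np.float64(5.7)), (333, np.float64(5.2)), (342, np.float64(-2.2)), (343, np.float64(-5.6)), (344, np.float64(-7.9)), (345, np.float64(-7.5)), (346, np.float64(-5.3)), (347, np.float64(-3.5)), (348, np.float64(-2.4))]
```

Emit:
{"op": "carry_out", "data": {"motion": [{"xyz": [-0.037,-0.0003,0.019],"angular": [0,0,0]},{"xyz": [-0.062,-0.0003,0.0325],"angular": [0,0,0]},{"xyz": [-0.0745,-0.0003,0.0405],"angular": [0,0,0]},{"xyz": [-0.0745,-0.0003,0.0405],"angular": [0,0,0]},{"xyz": [-0.0745,-0.0003,0.0405],"angular": [0,0,0]}]}}

```text
clock: 36.95
position: [0.4997, 0.236, 0.016]
ee_rot: [0.613, 0.612, 0.352, -0.355]
ft_force: [0.4, 0.1, -0.7]
grip_width: 0.699
grasp_force: 0.0
```

Emit:
{"op": "carry_out", "data": {"motion": [{"xyz": [0,0,0],"angular": [0,0,0]},{"xyz": [0,0,0],"angular": [0,0,0]},{"xyz": [0,0,0],"angular": [0,0,0]},{"xyz": [0,0,0],"angular": [0,0,0]},{"xyz": [0,0,0],"angular": [0,0,0]},{"xyz": [0,0,0],"angular": [0,0,0]},{"xyz": [0,0,0],"angular": [0,0,0]},{"xyz": [0,0,0],"angular": [0,0,0]}], "hand": 0.3, "grip_force": 50}}

```text
clock: 37.75
position: [0.5, 0.2356, 0.016]
ee_rot: [0.613, 0.612, 0.353, -0.355]
ft_force: [-1.6, -1.9, 7.5]
grip_width: 0.462
grasp_force: 50.4
```

```bash
python3 - <<'E'
from h import *
now()
f=np.array([.4997,.264,.02]); g=place(f,np.array([0,-1,0.]),(.6425,-.033))
chain(([.5,.2,.18],90,30),([.55,.06,.19],90,-30),(g[0]*[1,1,0]+[0,0,.122],g[1],g[2]),(g[0]+[0,0,.0015],g[1],g[2]))
E
```

```text
t 37.75 gp [0.5    0.2192 0.0255] psi 90.02 phi 60.08 roll -0.19 q [ 0.97  1.1  -1.13  1.96 -0.15  0.68  0.24] grip 0.462 50.4 F [-1.6 -1.9  7.5]
gp [ 0.648  -0.0334  0.0568] psi -1.7 phi -29.92 up [0. 0. 1.]
xyz [0.1148, -0.0005, -0.0962] ang [-0.15, -30.08, -0.12] rows 3.5
xyz [-0.1327, 0.05, -0.0882] ang [0.0, -60.0, 0.0] rows 7.0
xyz [-0.0384, 0.0885, 0.1007] ang [45.79, 0.06, 79.45] rows 10.7
xyz [0.0318, -0.0, 0.0552] ang [0.0, 0.0, 0.0] rows 1.3
```

```bash
python3 - <<'E'
from h import *
chain(([.5,.2,.18],90,30),([.55,-.03,.17],90,-30),([.648,-.0334,.122],-1.7,-29.92))
E
```

```text
xyz [0.1148, -0.0005, -0.0962] ang [-0.15, -30.08, -0.12] rows 3.5
xyz [-0.2206, 0.05, -0.1158] ang [0.0, -60.0, 0.0] rows 7.0
xyz [0.0295, 0.0885, 0.0384] ang [45.79, 0.06, 79.45] rows 10.7
```

Emit:
{"op": "carry_out", "data": {"motion": [{"xyz": [0.04,0,-0.023],"angular": [0,0,0]},{"xyz": [0.115,-0.0005,-0.096],"angular": [0,-30,0]},{"xyz": [0.115,-0.0005,-0.096],"angular": [0,-30,0]},{"xyz": [0.115,-0.0005,-0.096],"angular": [0,-30,0]},{"xyz": [0.115,-0.0005,-0.096],"angular": [0,-30,0]},{"xyz": [0.115,-0.0005,-0.096],"angular": [0,-30,0]}]}}

```text
clock: 38.35
position: [0.4997, 0.2129, 0.1657]
ee_rot: [0.681, 0.686, 0.181, -0.18]
ft_force: [0.7, 1.3, -1.7]
grip_width: 0.455
grasp_force: 50.6
```

Emit:
{"op": "carry_out", "data": {"motion": [{"xyz": [-0.22,0.05,-0.116],"angular": [0,-60,0]},{"xyz": [-0.22,0.05,-0.116],"angular": [0,-60,0]},{"xyz": [-0.22,0.05,-0.116],"angular": [0,-60,0]},{"xyz": [-0.22,0.05,-0.116],"angular": [0,-60,0]},{"xyz": [-0.22,0.05,-0.116],"angular": [0,-60,0]},{"xyz": [-0.22,0.05,-0.116],"angular": [0,-60,0]},{"xyz": [-0.22,0.05,-0.116],"angular": [0,-60,0]},{"xyz": [-0.22,0.05,-0.116],"angular": [0,-60,0]},{"xyz": [-0.22,0.05,-0.116],"angular": [0,-60,0]},{"xyz": [-0.22,0.05,-0.116],"angular": [0,-60,0]}]}}

```text
clock: 39.35
position: [0.549, -0.04, 0.1508]
ee_rot: [0.683, 0.684, -0.185, 0.179]
ft_force: [0.2, 0.5, -0.5]
grip_width: 0.459
grasp_force: 50.7
```

```bash
python3 - <<'E'
from h import *
now(); chain(([.648,-.0334,.122],-1.7,-29.92))
E
```

```text
t 39.35 gp [ 0.5492 -0.0305  0.1673] psi 89.94 phi -29.85 roll -0.45 q [ 0.37  0.44 -0.83  1.73  0.78  1.45 -0.69] grip 0.459 50.7 F [ 0.2  0.5 -0.5]
xyz [0.0282, 0.0899, 0.0352] ang [45.36, 0.3, 79.63] rows 10.7
```

Emit:
{"op": "carry_out", "data": {"motion": [{"xyz": [0.029,0.089,0.037],"angular": [45.6,0.1,79.5]},{"xyz": [0.029,0.089,0.037],"angular": [45.6,0.1,79.5]},{"xyz": [0.029,0.089,0.037],"angular": [45.6,0.1,79.5]},{"xyz": [0.029,0.089,0.037],"angular": [45.6,0.1,79.5]},{"xyz": [0.029,0.089,0.037],"angular": [45.6,0.1,79.5]},{"xyz": [0.029,0.089,0.037],"angular": [45.6,0.1,79.5]},{"xyz": [0.029,0.089,0.037],"angular": [45.6,0.1,79.5]},{"xyz": [0.029,0.089,0.037],"angular": [45.6,0.1,79.5]},{"xyz": [0.029,0.089,0.037],"angular": [45.6,0.1,79.5]},{"xyz": [0.029,0.089,0.037],"angular": [45.6,0.1,79.5]},{"xyz": [0.029,0.089,0.037],"angular": [45.6,0.1,79.5]},{"xyz": [0.029,0.089,0.037],"angular": [45.6,0.1,79.5]}]}}

```text
clock: 40.55
position: [0.6386, -0.0369, 0.1049]
ee_rot: [0.966, -0.018, -0.259, -0.004]
ft_force: [-0.2, -1.2, -0.5]
grip_width: 0.463
grasp_force: 51.1
```

Emit:
{"op": "carry_out", "data": {"motion": [{"xyz": [0,0,0],"angular": [0,0,0]},{"xyz": [0,0,0],"angular": [0,0,0]},{"xyz": [0,0,0],"angular": [0,0,0]}]}}

```text
clock: 40.85
position: [0.6383, -0.0313, 0.1054]
ee_rot: [0.966, -0.012, -0.259, -0.003]
ft_force: [0.3, 0.5, -1.9]
grip_width: 0.463
grasp_force: 51.0
```

```bash
python3 - <<'E'
from h import *
now(); chain(([.648,-.0334,.0585],-1.7,-29.92))
E
```

```text
t 40.85 gp [ 0.6478 -0.0315  0.1218] psi -1.46 phi -30.04 roll 0.01 q [ 0.26  0.93 -0.56  0.98  0.33  1.85 -1.81] grip 0.463 51.0 F [ 0.3  0.5 -1.9]
xyz [0.032, 0.0018, 0.0547] ang [0.13, 0.12, 0.2] rows 1.3
```

Emit:
{"op": "carry_out", "data": {"motion": [{"xyz": [0.016,0.001,0.026],"angular": [0,0,0]},{"xyz": [0.028,0.0016,0.048],"angular": [0.1,0.1,0.2]},{"xyz": [0.032,0.0016,0.0547],"angular": [0.1,0.1,0.2]},{"xyz": [0.032,0.0016,0.0547],"angular": [0.1,0.1,0.2]},{"xyz": [0.032,0.0016,0.0547],"angular": [0.1,0.1,0.2]}]}}

```text
clock: 41.35
position: [0.6385, -0.0331, 0.0427]
ee_rot: [0.966, -0.015, -0.259, -0.003]
ft_force: [-1.9, 0.8, 2.3]
grip_width: 0.463
grasp_force: 52.1
```

Emit:
{"op": "carry_out", "data": {"motion": [{"xyz": [0.0003,0,0.0005],"angular": [0,0,0]},{"xyz": [0.0005,0,0.001],"angular": [0,0,0]},{"xyz": [0.0005,0,0.001],"angular": [0,0,0]}]}}

```text
clock: 41.65
position: [0.6386, -0.0331, 0.0426]
ee_rot: [0.966, -0.015, -0.258, -0.004]
ft_force: [-2.7, 0.0, 9.5]
grip_width: 0.463
grasp_force: 53.0
```

```bash
python3 - <<'E'
from h import *
now()
E
```

```text
t 41.65 gp [ 0.6481 -0.0334  0.0591] psi -1.77 phi -29.95 roll 0.04 q [ 0.27  0.99 -0.55  1.02  0.35  1.76 -1.82] grip 0.463 53.0 F [-2.7  0.   9.5]
```

Contact at 9.5 N. Release, rise, then look at everything from above.

Emit:
{"op": "carry_out", "data": {"motion": [{"xyz": [0,0,0],"angular": [0,0,0]},{"xyz": [0,0,0],"angular": [0,0,0]},{"xyz": [0,0,0],"angular": [0,0,0]},{"xyz": [0,0,0],"angular": [0,0,0]},{"xyz": [-0.01,0,-0.017],"angular": [0,0,0]},{"xyz": [-0.03,0,-0.052],"angular": [0,0,0]},{"xyz": [-0.055,0,-0.095],"angular": [0,0,0]},{"xyz": [-0.055,0,-0.095],"angular": [0,0,0]},{"xyz": [-0.055,0,-0.095],"angular": [0,0,0]}], "hand": 0.62}}

```text
clock: 42.55
position: [0.6392, -0.0334, 0.1533]
ee_rot: [0.966, -0.016, -0.256, -0.004]
ft_force: [-0.0, 0.1, -0.9]
grip_width: 0.621
grasp_force: 0.0
```

```bash
python3 - <<'E'
from h import *
now(); chain(([.5,0.02,.22],-45,0))
E
```

```text
t 42.55 gp [ 0.6486 -0.0337  0.1698] psi -1.85 phi -29.71 roll 0.07 q [ 0.26  0.89 -0.57  0.94  0.32  1.92 -1.81] grip 0.621 0.0 F [-0.   0.1 -0.9]
xyz [-0.146, -0.0488, 0.0284] ang [11.24, 28.25, 42.14] rows 6.0
```

```bash
python3 - <<'E'
from h import *
c=snap('top','top1'); a=cv2.imread('pics/top0.png').astype(int); b=cv2.imread('pics/top1.png').astype(int)
for n,(u0,v0,u1,v1) in dict(short=(175,230,220,325),long=(490,195,540,360)).items():
    d=np.abs(a-b).sum(2)[v0:v1,u0:u1]; print(n,(d>60).sum(),d.size)
hsv=cv2.cvtColor(c['img'],cv2.COLOR_RGB2HSV)
for n,(u0,v0,u1,v1) in dict(short=(150,200,260,335),long=(470,180,580,380)).items():
    w=hsv[v0:v1,u0:u1]; m=((w[...,1]<45)&(w[...,2]>90)).astype(np.uint8); nn,l,s,ce=cv2.connectedComponentsWithStats(m)
    pts=np.argwhere(m>0)[:,::-1]+[u0,v0]; k=[i for i in range(1,nn) if s[i][4]>150]; pts=np.argwhere(np.isin(l,k))[:,::-1]+[u0,v0]
    r=cv2.minAreaRect(pts.astype(np.float32)); print(n,len(pts),r, ray(c,*r[0],.01).round(4))
E
```

```text
short 1996 4275
long 3307 8250
short 1100 ((196.5692596435547, 277.4461669921875), (16.868722915649414, 79.13416290283203), 7.125016689300537) [0.438  0.3587 0.01  ]
long 872 ((509.7291564941406, 231.59414672851562), (58.17395782470703, 18.948087692260742), 85.76361083984375) [ 0.5279 -0.373   0.01  ]
```

```bash
python3 - <<'E'
import cv2
i=cv2.imread('pics/top1.png')[140:360,150:550]; cv2.imwrite('pics/t1c.png',cv2.convertScaleAbs(cv2.resize(i,None,fx=2,fy=2,interpolation=cv2.INTER_CUBIC),alpha=1.6))
E
```

```text
(no output)
```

View pics/t1c.png

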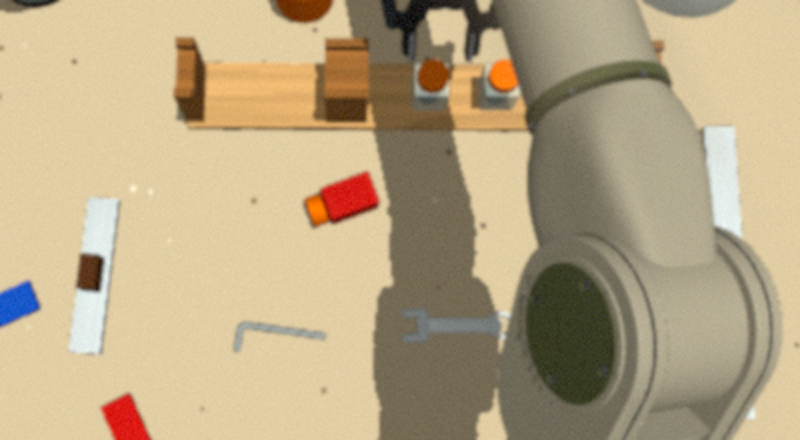

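The two visible jars, at (432,85) and (502,85) in the crop, stand upright on the board. The short bar is unmoved, with its grip at (90,272), and so is the visible end of the long bar at (720,127). I simulate the bar moves for joint limits.

```bash
python3 - <<'E'
from fast import *
from h import now,get_obs,chain
q=np.array(get_obs()['joint_pos'])
for n,g,a,b in [('out',[.56,-.05,.25],-10,-5),('hovL',[.427,-.3727,.15],-2,0),('gL',[.427,-.3727,.033],-2,0),('lift',[.45,-.33,.22],-2,0),('mid',[.52,-.2,.22],45,0),('pre',[.64,-.115,.2],88.3,0),('pl',[.64,-.115,.135],88.3,0),('up',[.64,-.115,.25],88.3,0),('mid',[.5,.1,.25],45,0),('hovS',[.438,.3565,.15],-6,0),('gS',[.438,.3565,.033],-6,0),('lift',[.45,.33,.22],-6,0),('mid',[.55,.25,.22],45,0),('pre',[.648,.161,.2],88.3,0),('pl',[.648,.161,.135],88.3,0)]:
    t=pose(g,a,b); q=sim(q,*t,rows=18,lam=.1,it=2); print(n,q.round(2),np.minimum(q-lo,hi-q).min().round(2))
chain(([.56,-.06,.25],-10,-5),([.427,-.3727,.15],-2,0))
E
```

```text
out [ 0.55  0.32 -0.66  1.53  0.17  1.44 -1.87] 0.62
hovL [ 1.04  0.32 -0.48  1.72  0.16  1.14 -1.09] 0.7
gL [ 1.01  0.46 -0.45  1.81  0.25  0.92 -1.16] 0.61
lift [ 1.    0.24 -0.52  1.66  0.13  1.27 -1.15] 0.74
mid [ 0.88  0.27 -0.71  1.66  0.18  1.28 -0.64] 0.76
pre [ 0.68  0.53 -0.82  1.43  0.39  1.35 -0.18] 0.65
pl [ 0.67  0.59 -0.79  1.5   0.43  1.24 -0.21] 0.68
up [ 0.68  0.5  -0.83  1.36  0.37  1.44 -0.16] 0.62
mid [ 0.52  0.16 -0.88  1.73  0.12  1.32 -1.17] 0.59
hovS [-0.29  0.33 -0.56  1.73  0.19  1.14 -2.59] 0.01
gS [-0.45  0.45 -0.38  1.82  0.2   0.91 -2.6 ] 0.0
lift [-0.37  0.23 -0.4   1.67  0.09  1.26 -2.46] 0.14
mid [-0.16  0.33 -0.43  1.54  0.14  1.3  -1.39] 0.76
pre [ 0.03  0.49 -0.48  1.38  0.23  1.32 -0.49] 0.74
pl [ 0.03  0.54 -0.47  1.46  0.25  1.2  -0.51] 0.86
xyz [-0.1083, 0.0289, -0.0295] ang [2.55, 24.82, 7.83] rows 3.0
xyz [-0.066, 0.331, 0.1062] ang [-0.35, 4.99, -7.99] rows 7.1
```

Emit:
{"op": "carry_out", "data": {"motion": [{"xyz": [-0.108,0.029,-0.03],"angular": [2.5,24.8,7.8]},{"xyz": [-0.108,0.029,-0.03],"angular": [2.5,24.8,7.8]},{"xyz": [-0.108,0.029,-0.03],"angular": [2.5,24.8,7.8]},{"xyz": [-0.108,0.029,-0.03],"angular": [2.5,24.8,7.8]}]}}

```text
clock: 43.0
position: [0.5578, -0.0612, 0.2324]
ee_rot: [0.995, -0.089, -0.041, -0.003]
ft_force: [0.4, -0.4, 2.2]
grip_width: 0.621
grasp_force: 0.0
```

Emit:
{"op": "carry_out", "data": {"motion": [{"xyz": [-0.066,0.331,0.106],"angular": [-0.3,5,-8]},{"xyz": [-0.066,0.331,0.106],"angular": [-0.3,5,-8]},{"xyz": [-0.066,0.331,0.106],"angular": [-0.3,5,-8]},{"xyz": [-0.066,0.331,0.106],"angular": [-0.3,5,-8]},{"xyz": [-0.066,0.331,0.106],"angular": [-0.3,5,-8]},{"xyz": [-0.066,0.331,0.106],"angular": [-0.3,5,-8]},{"xyz": [-0.066,0.331,0.106],"angular": [-0.3,5,-8]},{"xyz": [-0.066,0.331,0.106],"angular": [-0.3,5,-8]},{"xyz": [-0.066,0.331,0.106],"angular": [-0.3,5,-8]},{"xyz": [-0.066,0.331,0.106],"angular": [-0.3,5,-8]},{"xyz": [-0.066,0.331,0.106],"angular": [-0.3,5,-8]}]}}

```text
clock: 44.1
position: [0.4287, -0.3712, 0.1314]
ee_rot: [1.0, -0.016, -0.0, -0.0]
ft_force: [0.3, 0.6, -0.5]
grip_width: 0.622
grasp_force: 0.0
```

```bash
python3 - <<'E'
from h import *
now(); c=snap('wrist','w7')
hsv=cv2.cvtColor(c['img'],cv2.COLOR_RGB2HSV); m=((hsv[...,2]<95)&(hsv[...,1]>90)&(hsv[...,2]>25)).astype(np.uint8); m=cv2.morphologyEx(m,cv2.MORPH_OPEN,np.ones((5,5)))
n,l,s,ce=cv2.connectedComponentsWithStats(m); print([(s[i].tolist(),ce[i].round().tolist()) for i in range(1,n) if s[i][4]>300])
print('pred grip top',proj(c,(.427,-.3727,.04)).round(), 'bar ends',proj(c,(.597,-.378,.01)).round(),proj(c,(.427,-.3727,.01)).round())
for s_ in(-.02,.02):
  for t in(-.011,.011): print(proj(c,(.427+s_,-.3727+t,.04)).round())
chain(([.427,-.3727,.033],-2,0))
E
```

```text
t 44.1 gp [ 0.4287 -0.3712  0.1504] psi -1.81 phi -0.05 roll -0.04 q [ 1.05  0.33 -0.49  1.72  0.17  1.14 -1.1 ] grip 0.622 0.0 F [ 0.3  0.6 -0.5]
[([564, 0, 76, 387, 5673], [605.0, 180.0]), ([310, 256, 32, 20, 539], [327.0, 267.0]), ([65, 299, 100, 70, 2921], [115.0, 335.0])]
pred grip top [324. 247.] bar ends [325. -50.] [324. 234.]
[342. 276.]
[308. 277.]
[341. 216.]
[305. 217.]
xyz [-0.0015, 0.0013, 0.1175] ang [-0.02, 0.05, 0.19] rows 2.4
```

View pics/w7.png

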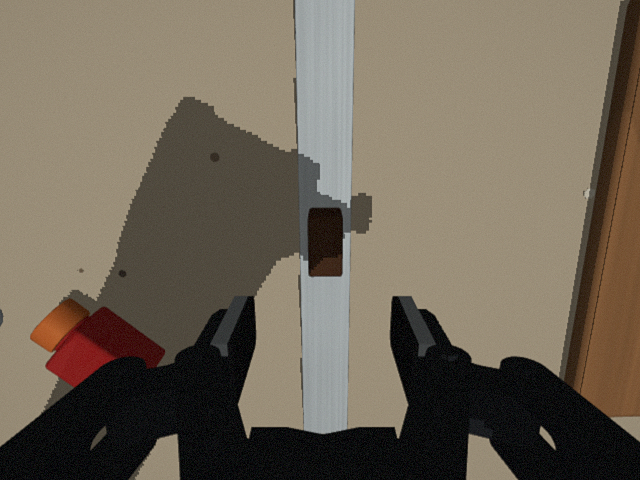

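The grip block's outline is at (308–343, 207–276), against a prediction of (305–342, 204–277), and it's well centred. Descend and grip.

Emit:
{"op": "carry_out", "data": {"motion": [{"xyz": [-0.0015,0.0017,0.05],"angular": [0,0,0.2]},{"xyz": [-0.0015,0.0017,0.095],"angular": [0,0,0.2]},{"xyz": [-0.0015,0.0017,0.117],"angular": [0,0,0.2]},{"xyz": [-0.0015,0.0017,0.117],"angular": [0,0,0.2]},{"xyz": [-0.0015,0.0017,0.117],"angular": [0,0,0.2]}]}}

```text
clock: 44.65
position: [0.4268, -0.3741, 0.0151]
ee_rot: [1.0, -0.018, -0.0, -0.0]
ft_force: [0.5, -0.3, 0.8]
grip_width: 0.622
grasp_force: 0.0
```

Emit:
{"op": "carry_out", "data": {"motion": [{"xyz": [0,0,0],"angular": [0,0,0]},{"xyz": [0,0,0],"angular": [0,0,0]},{"xyz": [0,0,0],"angular": [0,0,0]},{"xyz": [0,0,0],"angular": [0,0,0]},{"xyz": [0,0,0],"angular": [0,0,0]},{"xyz": [0,0,0],"angular": [0,0,0]},{"xyz": [0,0,0],"angular": [0,0,0]},{"xyz": [0,0,0],"angular": [0,0,0]},{"xyz": [0,0,0],"angular": [0,0,0]}], "hand": 0.1, "grip_force": 80}}

```text
clock: 45.55
position: [0.4269, -0.3751, 0.0161]
ee_rot: [1.0, -0.019, 0.0, 0.001]
ft_force: [-1.2, 1.2, 8.5]
grip_width: 0.24
grasp_force: 79.7
```

```bash
python3 - <<'E'
from h import *
now(); o=get_obs(); p,q=rel([.44,-.35,.22],-2,0); p,q=rel([.54,-.22,.22],43,0,p0=p,q0=q); rel([.64,-.115,.2],88.3,0,p0=p,q0=q)
E
```

```text
t 45.55 gp [ 0.4269 -0.3751  0.0351] psi -2.16 phi 0.04 roll 0.08 q [ 1.02  0.47 -0.46  1.8   0.25  0.92 -1.16] grip 0.24 79.7 F [-1.2  1.2  8.5]
xyz [0.0123, -0.0253, -0.185] ang [0.08, -0.04, -0.16] rows 3.7
xyz [0.0954, -0.1334, 0.0] ang [0.0, 0.0, -45.0] rows 5.2
xyz [0.1447, -0.0086, 0.02] ang [0.0, 0.0, -45.3] rows 5.3
```

Emit:
{"op": "carry_out", "data": {"motion": [{"xyz": [0,0,-0.03],"angular": [0,0,0]},{"xyz": [0,0,-0.07],"angular": [0,0,0]},{"xyz": [0.012,-0.025,-0.115],"angular": [0,0,0]},{"xyz": [0.012,-0.025,-0.16],"angular": [0,0,0]},{"xyz": [0.012,-0.025,-0.185],"angular": [0,0,0]},{"xyz": [0.012,-0.025,-0.185],"angular": [0,0,0]}], "grip_force": 100}}

```text
clock: 46.15
position: [0.4408, -0.351, 0.2039]
ee_rot: [1.0, -0.019, 0.002, 0.002]
ft_force: [0.2, 0.4, -4.3]
grip_width: 0.238
grasp_force: 99.1
```

Emit:
{"op": "carry_out", "data": {"motion": [{"xyz": [0.095,-0.133,0],"angular": [0,0,-45]},{"xyz": [0.095,-0.133,0],"angular": [0,0,-45]},{"xyz": [0.095,-0.133,0],"angular": [0,0,-45]},{"xyz": [0.095,-0.133,0],"angular": [0,0,-45]},{"xyz": [0.095,-0.133,0],"angular": [0,0,-45]},{"xyz": [0.095,-0.133,0],"angular": [0,0,-45]},{"xyz": [0.095,-0.133,0],"angular": [0,0,-45]}]}}

```text
clock: 46.85
position: [0.5383, -0.2207, 0.1978]
ee_rot: [0.931, 0.365, -0.001, -0.001]
ft_force: [-0.1, 0.1, -2.5]
grip_width: 0.235
grasp_force: 99.0
```

Emit:
{"op": "carry_out", "data": {"motion": [{"xyz": [0,0,0],"angular": [0,0,-45.3]},{"xyz": [0,0,0],"angular": [0,0,-45.3]},{"xyz": [0,0,0],"angular": [0,0,-45.3]},{"xyz": [0,0,0],"angular": [0,0,-45.3]},{"xyz": [0.145,-0.0085,0.02],"angular": [0,0,-45.3]},{"xyz": [0.145,-0.0085,0.02],"angular": [0,0,-45.3]},{"xyz": [0.145,-0.0085,0.02],"angular": [0,0,-45.3]},{"xyz": [0.145,-0.0085,0.02],"angular": [0,0,-45.3]},{"xyz": [0.145,-0.0085,0.02],"angular": [0,0,-45.3]},{"xyz": [0.145,-0.0085,0.02],"angular": [0,0,-45.3]},{"xyz": [0.145,-0.0085,0.02],"angular": [0,0,-45.3]}]}}

```text
clock: 47.95
position: [0.6389, -0.1179, 0.1789]
ee_rot: [0.72, 0.694, -0.001, -0.0]
ft_force: [-0.6, -0.6, -3.0]
grip_width: 0.233
grasp_force: 99.7
```

```bash
python3 - <<'E'
from h import *
now(); rel([.640,-.115,.15],88.3,0); c=snap('top','top2')
cv2.imwrite('pics/t2c.png',cv2.convertScaleAbs(cv2.resize(c['img'][140:240,220:500,::-1],None,fx=2.85,fy=2.85,interpolation=cv2.INTER_CUBIC),alpha=1.6))
s=snap('side','s3')
E
```

```text
t 47.95 gp [ 0.639  -0.1178  0.1979] psi 87.96 phi -0.04 roll -0.1 q [ 0.69  0.55 -0.82  1.42  0.4   1.34 -0.18] grip 0.233 99.7 F [-0.6 -0.6 -3. ]
xyz [0.0029, 0.001, 0.0479] ang [-0.1, 0.04, -0.34] rows 1.0
```

```bash
python3 - <<'E'
from h import *
c=load('top2'); hsv=cv2.cvtColor(c['img'],cv2.COLOR_RGB2HSV)
# bar top plane height: gp .198 -> bar underside .198-.0345 -> top ~ .174
zt=.174
for y in (.055,-.285):
    print('pred end',y,[proj(c,(.64+dx+.03*(y+.115),y-.0028,zt)).round(1) for dx in(-.018,.018)])
m=((hsv[...,1]<50)&(hsv[...,2]>80)).astype(np.uint8); n,l,s,ce=cv2.connectedComponentsWithStats(m[120:240,220:520])
print([(s[i].tolist()) for i in range(1,n) if s[i][4]>60])
for u in range(282,300,1): print(u,hsv[165:185:4,u,1].tolist(),end=';')
E
```

```text
pred end 0.055 [array([328.3, 172.9]), array([327.8, 156.3])]
pred end -0.285 [array([493.5, 173.8]), array([491.9, 157.2])]
[[230, 0, 70, 120, 3439], [109, 36, 40, 18, 584], [204, 37, 23, 19, 315]]
282 [71, 70, 131, 134, 135];283 [69, 70, 131, 133, 136];284 [72, 73, 129, 131, 132];285 [75, 72, 131, 131, 136];286 [69, 73, 133, 133, 132];287 [71, 71, 133, 133, 131];288 [70, 72, 136, 129, 135];289 [70, 69, 133, 133, 133];290 [71, 70, 130, 129, 129];291 [70, 71, 132, 134, 135];292 [70, 75, 134, 129, 132];293 [70, 69, 131, 131, 130];294 [73, 76, 135, 129, 134];295 [71, 70, 130, 132, 132];296 [69, 73, 128, 135, 132];297 [72, 72, 129, 134, 131];298 [72, 72, 125, 131, 135];299 [69, 71, 132, 134, 136];
```

The visible bar end sits at u=329, v=156–174, which matches the prediction (328, 156–173). Lower it into the saddles.

Emit:
{"op": "carry_out", "data": {"motion": [{"xyz": [0.002,0.001,0.025],"angular": [0,0,-0.2]},{"xyz": [0.002,0.001,0.045],"angular": [0,0,-0.2]},{"xyz": [0.002,0.001,0.054],"angular": [0,0,-0.2]},{"xyz": [0.002,0.001,0.054],"angular": [0,0,-0.2]},{"xyz": [0.002,0.001,0.054],"angular": [0,0,-0.2]}]}}

```text
clock: 48.55
position: [0.6409, -0.1142, 0.1259]
ee_rot: [0.717, 0.697, -0.0, -0.0]
ft_force: [0.0, -1.0, -2.8]
grip_width: 0.233
grasp_force: 99.9
```

```bash
python3 - <<'E'
from h import *
now(); rel([.640,-.115,.1375],88.3,0)
E
```

```text
t 48.55 gp [ 0.6409 -0.1142  0.1449] psi 88.3 phi 0.02 roll -0.02 q [ 0.68  0.59 -0.8   1.48  0.43  1.26 -0.2 ] grip 0.233 99.9 F [ 0.  -1.  -2.8]
xyz [-0.0008, -0.0008, 0.0074] ang [-0.02, -0.02, 0.0] rows 0.1
```

Emit:
{"op": "carry_out", "data": {"motion": [{"xyz": [-0.001,-0.0005,0.004],"angular": [0,0,0]},{"xyz": [-0.001,-0.0005,0.0065],"angular": [0,0,0]},{"xyz": [-0.001,-0.0005,0.0065],"angular": [0,0,0]},{"xyz": [-0.001,-0.0005,0.0065],"angular": [0,0,0]}]}}

```text
clock: 48.95
position: [0.64, -0.1149, 0.1186]
ee_rot: [0.717, 0.697, -0.0, -0.001]
ft_force: [-0.4, -0.3, -3.2]
grip_width: 0.237
grasp_force: 100.0
```

```bash
python3 - <<'E'
from h import *
now()
E
```

```text
t 48.95 gp [ 0.6401 -0.1149  0.1376] psi 88.33 phi 0.02 roll -0.07 q [ 0.68  0.6  -0.8   1.49  0.44  1.24 -0.21] grip 0.237 100.0 F [-0.4 -0.3 -3.2]
```

Emit:
{"op": "carry_out", "data": {"motion": [{"xyz": [0,0,0.001],"angular": [0,0,0]},{"xyz": [0,0,0.0015],"angular": [0,0,0]},{"xyz": [0,0,0.0015],"angular": [0,0,0]}]}}

```text
clock: 49.25
position: [0.6401, -0.1149, 0.1182]
ee_rot: [0.717, 0.697, -0.0, -0.0]
ft_force: [-4.7, 0.0, 7.3]
grip_width: 0.235
grasp_force: 101.4
```

Emit:
{"op": "carry_out", "data": {"motion": [{"xyz": [0,0,0.0005],"angular": [0,0,0]},{"xyz": [0,0,0.001],"angular": [0,0,0]},{"xyz": [0,0,0.001],"angular": [0,0,0]}]}}

```text
clock: 49.55
position: [0.6401, -0.1149, 0.1182]
ee_rot: [0.717, 0.697, -0.0, -0.0]
ft_force: [-9.0, 0.5, 14.9]
grip_width: 0.237
grasp_force: 102.4
```

Emit:
{"op": "carry_out", "data": {"motion": [{"xyz": [0,0,-0.001],"angular": [0,0,0]},{"xyz": [0,0,-0.001],"angular": [0,0,0]},{"xyz": [0,0,-0.001],"angular": [0,0,0]},{"xyz": [0,0,-0.001],"angular": [0,0,0]},{"xyz": [0,0,-0.001],"angular": [0,0,0]},{"xyz": [0,0,-0.02],"angular": [0,0,0]},{"xyz": [0,0,-0.06],"angular": [0,0,0]},{"xyz": [0,0,-0.1],"angular": [0,0,0]},{"xyz": [0,0,-0.1],"angular": [0,0,0]},{"xyz": [0,0,-0.1],"angular": [0,0,0]}], "hand": 0.55}}

```text
clock: 50.55
position: [0.6405, -0.115, 0.2166]
ee_rot: [0.717, 0.697, 0.0, 0.0]
ft_force: [-0.2, -0.0, -1.1]
grip_width: 0.55
grasp_force: 0.0
```

```bash
python3 - <<'E'
from fast import *
from h import now,get_obs,chain
now(); q=np.array(get_obs()['joint_pos'])
for n,g,a,b in [('mid',[.52,.15,.24],135,0),('hovS',[.438,.3565,.15],174.4,0),('gS',[.438,.3565,.033],174.4,0),('lift',[.45,.33,.22],174.4,0),('mid',[.55,.25,.22],130,0),('pre',[.648,.161,.2],88.3,0),('pl',[.648,.161,.135],88.3,0)]:
    t=pose(g,a,b); q=sim(q,*t,rows=18,lam=.1,it=2); print(n,q.round(2),np.minimum(q-lo,hi-q).min().round(2))
chain(([.52,.15,.24],135,0),([.438,.3565,.15],174.4,0))
E
```

```text
t 50.55 gp [ 0.6405 -0.115   0.2356] psi 88.33 phi -0.0 roll 0.01 q [ 0.69  0.52 -0.83  1.37  0.38  1.41 -0.17] grip 0.55 0.0 F [-0.2 -0.  -1.1]
mid [ 0.59  0.33 -1.14  1.66  0.31  1.35  0.18] 0.33
hovS [ 0.16  0.55 -1.2   1.71  0.54  1.26  0.31] 0.27
gS [ 0.07  0.69 -1.08  1.8   0.68  1.08  0.22] 0.39
lift [ 0.27  0.48 -1.27  1.64  0.46  1.37  0.41] 0.2
mid [ 0.27  0.49 -1.04  1.53  0.43  1.37 -0.1 ] 0.43
pre [ 0.25  0.58 -0.83  1.37  0.42  1.37 -0.61] 0.64
pl [ 0.24  0.63 -0.8   1.45  0.46  1.26 -0.64] 0.67
xyz [0.2613, -0.1282, -0.0044] ang [0.01, 0.01, -46.67] rows 5.8
xyz [0.204, 0.088, 0.09] ang [0.0, 0.0, -39.4] rows 4.8
```

Emit:
{"op": "carry_out", "data": {"motion": [{"xyz": [0.261,-0.128,-0.004],"angular": [0,0,-46.7]},{"xyz": [0.261,-0.128,-0.004],"angular": [0,0,-46.7]},{"xyz": [0.261,-0.128,-0.004],"angular": [0,0,-46.7]},{"xyz": [0.261,-0.128,-0.004],"angular": [0,0,-46.7]},{"xyz": [0.261,-0.128,-0.004],"angular": [0,0,-46.7]},{"xyz": [0.261,-0.128,-0.004],"angular": [0,0,-46.7]},{"xyz": [0.261,-0.128,-0.004],"angular": [0,0,-46.7]},{"xyz": [0.261,-0.128,-0.004],"angular": [0,0,-46.7]}]}}

```text
clock: 51.35
position: [0.5191, 0.1499, 0.2192]
ee_rot: [0.382, 0.924, -0.001, -0.001]
ft_force: [1.1, -1.1, 0.6]
grip_width: 0.551
grasp_force: 0.0
```

Emit:
{"op": "carry_out", "data": {"motion": [{"xyz": [0.204,0.088,0.09],"angular": [0,0,-39.4]},{"xyz": [0.204,0.088,0.09],"angular": [0,0,-39.4]},{"xyz": [0.204,0.088,0.09],"angular": [0,0,-39.4]},{"xyz": [0.204,0.088,0.09],"angular": [0,0,-39.4]},{"xyz": [0.204,0.088,0.09],"angular": [0,0,-39.4]},{"xyz": [0.204,0.088,0.09],"angular": [0,0,-39.4]},{"xyz": [0.204,0.088,0.09],"angular": [0,0,-39.4]},{"xyz": [0.204,0.088,0.09],"angular": [0,0,-39.4]},{"xyz": [0.204,0.088,0.09],"angular": [0,0,-39.4]}]}}

```text
clock: 52.25
position: [0.439, 0.3545, 0.1304]
ee_rot: [0.05, 0.999, -0.0, -0.0]
ft_force: [0.2, -0.3, -0.4]
grip_width: 0.547
grasp_force: 0.0
```

```bash
python3 - <<'E'
from h import *
now(); c=snap('wrist','w8'); hsv=cv2.cvtColor(c['img'],cv2.COLOR_RGB2HSV)
w=np.array([.438,.3565]); a=np.radians(174.4); ax=np.array([np.cos(a),np.sin(a)]); n_=np.array([-ax[1],ax[0]])
print('pred top',[proj(c,[*(w+s*ax+t*n_),.04]).round() for s in(-.02,.02) for t in(-.011,.011)],'base',[proj(c,[*(w+s*ax),.01]).round() for s in(-.02,.02)])
print('bar end',proj(c,[*(w+.09*ax),.01]).round(), 'edges at +-60mm',[proj(c,[*(w+s*ax+t*n_),.01]).round() for s in(.05,-.05) for t in(-.018,.018)])
m=((hsv[...,1]<45)&(hsv[...,2]>70)).astype(np.uint8)
for v in range(60,300,20):
    x=np.where(m[v,180:460])[0]; print(v,(x.min()+180,x.max()+180,len(x)) if len(x) else None,end=' ')
d=(hsv[...,2]<70)&(hsv[...,1]>60); d[300:]=0; nn,l,s,ce=cv2.connectedComponentsWithStats(cv2.morphologyEx(d.astype(np.uint8),cv2.MORPH_OPEN,np.ones((3,3)))); print([(s[i].tolist(),ce[i].round(1).tolist()) for i in range(1,nn) if s[i][4]>200])
E
```

```text
t 52.25 gp [0.439  0.3545 0.1494] psi 174.21 phi 0.05 roll -0.01 q [ 0.16  0.57 -1.19  1.7   0.55  1.26  0.31] grip 0.547 0.0 F [ 0.2 -0.3 -0.4]
pred top [array([344., 273.]), array([309., 273.]), array([345., 211.]), array([308., 211.])] base [array([326., 257.]), array([326., 202.])]
bar end [326.  92.] edges at +-60mm [array([353., 157.]), array([299., 157.]), array([351., 296.]), array([301., 296.])]
60 None 80 None 100 (np.int64(303), np.int64(360), 58) 120 (np.int64(188), np.int64(359), 57) 140 (np.int64(195), np.int64(359), 58) 160 (np.int64(285), np.int64(425), 57) 180 (np.int64(251), np.int64(422), 57) 200 (np.int64(304), np.int64(431), 57) 220 (np.int64(187), np.int64(384), 20) 240 (np.int64(194), np.int64(379), 19) 260 (np.int64(305), np.int64(356), 17) 280 (np.int64(305), np.int64(450), 53) [([526, 124, 31, 31, 554], [540.7, 138.6]), ([315, 204, 34, 68, 2274], [331.3, 237.6])]
```

The short bar's block is at (315–349, 204–272), about 5 px right of the prediction, so I shift +5 mm in tool y. Then descend and grip.

Emit:
{"op": "carry_out", "data": {"motion": [{"xyz": [0.001,0.005,0.05],"angular": [0,0,0]},{"xyz": [0.001,0.005,0.095],"angular": [0,0,0]},{"xyz": [0.001,0.005,0.115],"angular": [0,0,0]},{"xyz": [0.001,0.005,0.115],"angular": [0,0,0]},{"xyz": [0.001,0.005,0.115],"angular": [0,0,0]}]}}

```text
clock: 52.8
position: [0.4375, 0.3618, 0.017]
ee_rot: [0.049, 0.999, 0.001, -0.0]
ft_force: [0.5, 0.9, 0.7]
grip_width: 0.55
grasp_force: 0.0
```

Emit:
{"op": "carry_out", "data": {"motion": [{"xyz": [0,0,0],"angular": [0,0,0]},{"xyz": [0,0,0],"angular": [0,0,0]},{"xyz": [0,0,0],"angular": [0,0,0]},{"xyz": [0,0,0],"angular": [0,0,0]},{"xyz": [0,0,0],"angular": [0,0,0]},{"xyz": [0,0,0],"angular": [0,0,0]},{"xyz": [0,0,0],"angular": [0,0,0]},{"xyz": [0,0,0],"angular": [0,0,0]},{"xyz": [0,0,0],"angular": [0,0,0]}], "hand": 0.1, "grip_force": 80}}

```text
clock: 53.7
position: [0.4379, 0.362, 0.0176]
ee_rot: [0.049, 0.999, 0.001, 0.001]
ft_force: [-1.0, -1.5, 8.4]
grip_width: 0.242
grasp_force: 79.3
```

```bash
python3 - <<'E'
from h import *
now(); p,q=rel([.45,.34,.22],174.4,0); p,q=rel([.54,.25,.22],131,0,p0=p,q0=q); p,q=rel([.648,.161,.19],88.3,0,p0=p,q0=q)
E
```

```text
t 53.7 gp [0.4379 0.362  0.0366] psi 174.41 phi -0.07 roll 0.11 q [ 0.06  0.7  -1.07  1.78  0.69  1.09  0.22] grip 0.242 79.3 F [-1.  -1.5  8.4]
xyz [-0.0144, -0.0204, -0.1835] ang [0.11, 0.07, 0.01] rows 3.7
xyz [-0.0984, -0.0808, 0.0] ang [0.0, 0.0, 43.4] rows 5.1
xyz [-0.138, 0.0231, 0.03] ang [0.0, 0.0, 42.7] rows 5.0
```

Emit:
{"op": "carry_out", "data": {"motion": [{"xyz": [0,0,-0.03],"angular": [0,0,0]},{"xyz": [0,0,-0.07],"angular": [0,0,0]},{"xyz": [-0.014,-0.02,-0.115],"angular": [0,0,0]},{"xyz": [-0.014,-0.02,-0.16],"angular": [0,0,0]},{"xyz": [-0.014,-0.02,-0.184],"angular": [0,0,0]},{"xyz": [-0.014,-0.02,-0.184],"angular": [0,0,0]}], "grip_force": 100}}

```text
clock: 54.3
position: [0.4502, 0.3413, 0.2038]
ee_rot: [0.049, 0.999, 0.002, 0.002]
ft_force: [-0.7, 1.3, -2.6]
grip_width: 0.238
grasp_force: 98.5
```

Emit:
{"op": "carry_out", "data": {"motion": [{"xyz": [-0.098,-0.081,0],"angular": [0,0,43.4]},{"xyz": [-0.098,-0.081,0],"angular": [0,0,43.4]},{"xyz": [-0.098,-0.081,0],"angular": [0,0,43.4]},{"xyz": [-0.098,-0.081,0],"angular": [0,0,43.4]},{"xyz": [-0.098,-0.081,0],"angular": [0,0,43.4]},{"xyz": [-0.098,-0.081,0],"angular": [0,0,43.4]},{"xyz": [-0.098,-0.081,0],"angular": [0,0,43.4]}]}}

```text
clock: 55.0
position: [0.5384, 0.2498, 0.1988]
ee_rot: [0.412, 0.911, -0.0, -0.001]
ft_force: [0.5, -0.2, -2.1]
grip_width: 0.239
grasp_force: 98.6
```

Emit:
{"op": "carry_out", "data": {"motion": [{"xyz": [0,0,0],"angular": [0,0,42.7]},{"xyz": [0,0,0],"angular": [0,0,42.7]},{"xyz": [0,0,0],"angular": [0,0,42.7]},{"xyz": [0,0,0],"angular": [0,0,42.7]},{"xyz": [-0.138,0.023,0.0],"angular": [0,0,42.7]},{"xyz": [-0.138,0.023,0.0],"angular": [0,0,42.7]},{"xyz": [-0.138,0.023,0.0],"angular": [0,0,42.7]},{"xyz": [-0.138,0.023,0.03],"angular": [0,0,42.7]},{"xyz": [-0.138,0.023,0.03],"angular": [0,0,42.7]},{"xyz": [-0.138,0.023,0.03],"angular": [0,0,42.7]},{"xyz": [-0.138,0.023,0.03],"angular": [0,0,42.7]}]}}

```text
clock: 56.1
position: [0.6463, 0.1623, 0.1705]
ee_rot: [0.716, 0.698, 0.0, -0.001]
ft_force: [-0.2, -0.2, -1.7]
grip_width: 0.234
grasp_force: 98.8
```

```bash
python3 - <<'E'
from h import *
now(); rel([.648,.161,.144],88.3,0); c=snap('top','top3'); hsv=cv2.cvtColor(c['img'],cv2.COLOR_RGB2HSV)
o=get_obs(); g=o['position']+[0,0,.019]; zt=g[2]-.0366+.01
for s in(.09,-.09): print('pred end',[proj(c,(g[0]+dx+.03*s,g[1]+s,zt)).round(1) for dx in(-.018,.018)])
m=((hsv[...,1]<50)&(hsv[...,2]>80)).astype(np.uint8); n,l,s,ce=cv2.connectedComponentsWithStats(m[120:240,220:520]); print([(s[i]+[220,120,0,0,0]).tolist() for i in range(1,n) if s[i][4]>60])
# long bar seated: predicted left end on the middle post
print('long left end seated',[proj(c,(.640+dx+.03*.17,-.1149+.17,.112)).round(1) for dx in(-.018,.018)],'right',[proj(c,(.640+dx-.03*.17,-.1149-.17,.112)).round(1) for dx in(-.018,.018)])
E
```

```text
t 56.1 gp [0.6463 0.1623 0.1895] psi 88.52 phi 0.07 roll -0.02 q [ 0.25  0.59 -0.82  1.38  0.43  1.35 -0.61] grip 0.234 98.8 F [-0.2 -0.2 -1.7]
xyz [-0.0014, 0.0018, 0.0455] ang [-0.02, -0.07, 0.22] rows 0.9
pred end [array([232.1, 175. ]), array([232.3, 158.6])]
pred end [array([318.7, 175.5]), array([318.3, 159. ])]
[[246, 120, 12, 17, 65], [255, 120, 229, 120, 8158], [409, 120, 38, 33, 466], [482, 120, 38, 29, 765]]
long left end seated [array([326.6, 182.1]), array([326.1, 166.4])] right [array([482.6, 182.9]), array([481.2, 167.1])]
```

Emit:
{"op": "carry_out", "data": {"motion": [{"xyz": [-0.001,0.0016,0.025],"angular": [0,0,0.2]},{"xyz": [-0.001,0.0016,0.04],"angular": [0,0,0.2]},{"xyz": [-0.001,0.0016,0.0455],"angular": [0,0,0.2]},{"xyz": [-0.001,0.0016,0.0455],"angular": [0,0,0.2]},{"xyz": [-0.001,0.0016,0.0455],"angular": [0,0,0.2]}]}}

```text
clock: 56.65
position: [0.6484, 0.1601, 0.1244]
ee_rot: [0.718, 0.696, 0.0, -0.001]
ft_force: [0.0, 0.9, -1.8]
grip_width: 0.234
grasp_force: 98.8
```

```bash
python3 - <<'E'
from h import *
now(); rel([.648,.161,.1395],88.3,0)
E
```

```text
t 56.65 gp [0.6484 0.1601 0.1434] psi 88.16 phi 0.05 roll -0.04 q [ 0.24  0.63 -0.8   1.43  0.46  1.28 -0.63] grip 0.234 98.8 F [ 0.   0.9 -1.8]
xyz [0.0009, -0.0004, 0.0039] ang [-0.04, -0.05, -0.14] rows 0.1
```

Emit:
{"op": "carry_out", "data": {"motion": [{"xyz": [0.001,-0.0005,0.002],"angular": [0,0,0]},{"xyz": [0.001,-0.0005,0.004],"angular": [0,0,0]},{"xyz": [0.001,-0.0005,0.004],"angular": [0,0,0]},{"xyz": [0.001,-0.0005,0.004],"angular": [0,0,0]}]}}

```text
clock: 57.05
position: [0.6477, 0.1609, 0.1197]
ee_rot: [0.718, 0.696, -0.0, -0.001]
ft_force: [-0.5, 0.5, -1.0]
grip_width: 0.237
grasp_force: 98.9
```

Emit:
{"op": "carry_out", "data": {"motion": [{"xyz": [0,0,0.0005],"angular": [0,0,0]},{"xyz": [0,0,0.001],"angular": [0,0,0]},{"xyz": [0,0,0.001],"angular": [0,0,0]}]}}

```text
clock: 57.35
position: [0.6478, 0.1609, 0.1197]
ee_rot: [0.719, 0.696, -0.0, -0.0]
ft_force: [-3.6, -1.6, 7.6]
grip_width: 0.235
grasp_force: 100.2
```

Emit:
{"op": "carry_out", "data": {"motion": [{"xyz": [0,0,-0.0005],"angular": [0,0,0]},{"xyz": [0,0,-0.0005],"angular": [0,0,0]},{"xyz": [0,0,-0.0005],"angular": [0,0,0]},{"xyz": [0,0,-0.0005],"angular": [0,0,0]},{"xyz": [0,0,-0.0005],"angular": [0,0,0]},{"xyz": [0,0,-0.02],"angular": [0,0,0]},{"xyz": [0,0,-0.06],"angular": [0,0,0]},{"xyz": [0,0,-0.1],"angular": [0,0,0]},{"xyz": [0,0,-0.1],"angular": [0,0,0]},{"xyz": [0,0,-0.1],"angular": [0,0,0]}], "hand": 0.55}}

```text
clock: 58.35
position: [0.6482, 0.161, 0.2193]
ee_rot: [0.719, 0.696, 0.0, -0.0]
ft_force: [0.7, 0.1, -1.1]
grip_width: 0.55
grasp_force: 0.0
```

```bash
python3 - <<'E'
from h import *
now(); rel([.42,.2,.3],88.3,0)
E
```

```text
t 58.35 gp [0.6482 0.161  0.2383] psi 88.13 phi 0.04 roll 0.02 q [ 0.25  0.56 -0.83  1.32  0.41  1.44 -0.6 ] grip 0.55 0.0 F [ 0.7  0.1 -1.1]
xyz [0.0316, -0.2293, -0.0617] ang [0.02, -0.04, -0.17] rows 4.8
```

Emit:
{"op": "carry_out", "data": {"motion": [{"xyz": [0.03,-0.23,-0.06],"angular": [0,0,0]},{"xyz": [0.03,-0.23,-0.06],"angular": [0,0,0]},{"xyz": [0.03,-0.23,-0.06],"angular": [0,0,0]},{"xyz": [0.03,-0.23,-0.06],"angular": [0,0,0]},{"xyz": [0.03,-0.23,-0.06],"angular": [0,0,0]},{"xyz": [0.03,-0.23,-0.06],"angular": [0,0,0]},{"xyz": [0.03,-0.23,-0.06],"angular": [0,0,0]},{"xyz": [0.03,-0.23,-0.06],"angular": [0,0,0]}]}}

```text
clock: 59.15
position: [0.4195, 0.1972, 0.278]
ee_rot: [0.719, 0.695, -0.001, -0.001]
ft_force: [0.3, -0.0, -0.5]
grip_width: 0.55
grasp_force: 0.0
```

```bash
python3 - <<'E'
from h import *
now(); t=snap('top','top4'); s=snap('side','s4')
A=cv2.resize(t['img'][140:220,225:495,::-1],(798,236),interpolation=cv2.INTER_CUBIC); B=cv2.resize(s['img'][170:410,280:520,::-1],(360,360),interpolation=cv2.INTER_CUBIC); Cc=cv2.resize(t['img'][90:390,80:560,::-1],(438,274))
F=np.zeros((600,798,3),np.uint8); F[:236]=A; F[238:598,:360]=B; F[238:512,360:798]=Cc
cv2.imwrite('pics/fin.png',cv2.convertScaleAbs(F,alpha=1.5))
E
```

```text
t 59.15 gp [0.4195 0.1972 0.297 ] psi 88.05 phi 0.02 roll -0.17 q [ 0.5  -0.   -1.01  1.75 -0.01  1.4  -0.55] grip 0.55 0.0 F [ 0.3 -0.  -0.5]
```

View pics/fin.png

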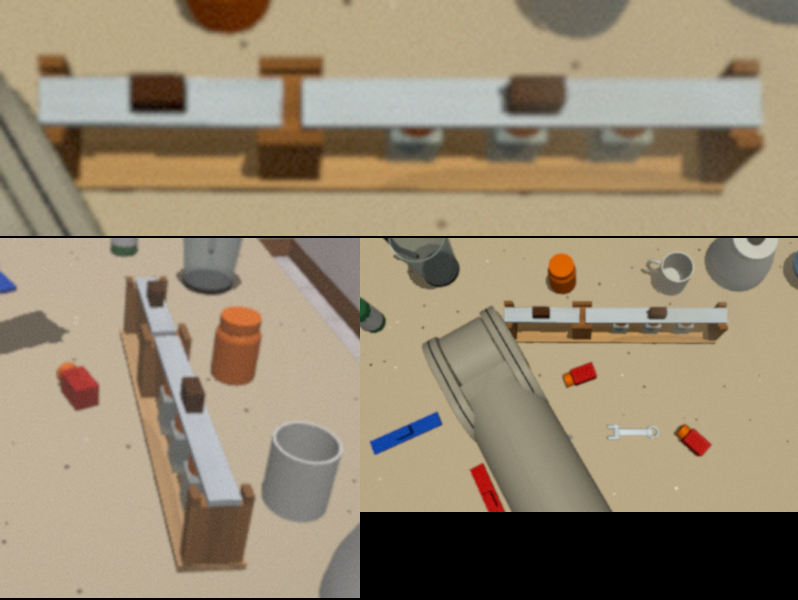

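The final picture shows both bars lying flat in the saddles, grips on top, with a gap at the middle post around (292,100). Three jars stand upright under the long bar at x ≈ 417, 518 and 626. The decoys and the bystanders in view are untouched. Handing in.

```bash
python3 -c "
from workcell import *
print(hand_in())"
```

```text
the job is handed in; nothing more can be done
None
```

The job is handed in: the three jars present stand upright in the wide bay, the long and short bars lie flat in their saddles with grips on top, and no bystander I could see had moved (the arm hid the hex key in the last picture).

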